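Change over the sample carriers in an analyser's loading bay

ROBOT

A 6-joint arm with a two-finger parallel gripper is mounted at the origin on the work surface. World frame = base frame: x ahead of the robot, y to its left, z up, the work surface at z = 0. Lengths are in mm, angles in rad, forces in N, time in s.
With the tool pointing down it reaches from about 375 to 900 mm from the base axis. Payload 3.1 kg.
Tool frame: the origin (TCP) lies midway between the tips of the shut fingers; the grasp point (between the pads) lies grip_depth behind it (grip_depth is the distance from the TCP to the grasp point, in mm); z points along the fingers, x is the direction in which the jaws open and shut, and the axes are right-handed (so a half turn about z gives the same grasp; the last joint's range is limited). The gripper opens to 87 mm and grips with 3 to 60 N. Pads are 19 mm wide; open, the fingers measure 117 mm over their backs; the gripper's body (75 mm by 190 mm) begins 51 mm behind the grasp point.
Start: joints at [1.123, 0.527, 1.433, -0, 1.181, -0.178], TCP at [166.546, 602.378, 222.548] pointing down, gripper open.
Joint ranges: [-3.08, 3.08], [-0.75, 2.2], [0.22, 2.44], [-1.43, 4.57], [0, 2.65], [-2.85, 2.85]. Speed limits (rad/s): [2.79, 2.79, 3.14, 3.14, 3.14, 3.14].

INTERFACE

Orientations are given as a 3x3 rotation matrix whose columns are the frame's x, y, z axes.
In Python, from bench import observe, read_camera, camera_info, finish_job, grip_depth gives the robot as it stands. The module is installed in compiled form; this text tells all that it offers.
- The arm moves only by the tool step_arm, never from a script. Its argument "steps" is a list of rows, each a list of 5 numbers: the shift along the tool's x, y, z in units of 25 mm (1.0 is 25 mm), then the turn about the tool's z in units of 30 degrees (1.0 is 30 degrees), then the opening, from 0 (shut) to 1 (fully open). A call has exactly 10 rows; each row shifts and turns the commanded pose from where the row before left it, along the tool's axes as they then stand; what a row does not reach is not made up. A row lasts 1/10 s, in which the tool goes at most 50 mm and 8.59 degrees, less where a joint would pass 70% of its speed; a pose out of reach is approached as far as the arm can. A call with a number of a shift or a turn outside -1 to 1 is refused whole. A call with a gripper value outside its range is refused whole. The fingers move at their own pace and stop on an object; the grip force is fixed at half the most. Time passes only in rows, so rows that do not move let the fingers close, or fill a call up. It gives the time, the measured TCP pose, the force and the opening at its end, in the units of the state.
- observe(): the state, without advancing time (a new reading comes with each control period).
- read_camera(name): name is "side" or "top"; returns the picture (480x640x3 uint8, red, green, blue); there is no depth.
- camera_info(name): a dict with "mtx" (3x3 intrinsics, pixels), "R" (3x3) and "t" (3): a world point X has camera coordinates R X + t. Camera axes: x right, y down, z forward; pixel columns grow to the right and rows downward; lengths in mm; the calibration is good to about 2 mm. A picture is of the moment at which its call begins. camera_info takes no time and is no camera call.
- finish_job(): hands the job in, once; it reports no verdict.
The state is a dict: "clock": time; "qpos": joint angles; "joint_vel": joint speeds; "tau": joint torques, N m; "position": TCP position; "eef_rot": TCP orientation; "contact_force": force on the tool from outside, world axes, zero at the start; "torque": the same for the moment, N m; "opening": finger opening in mm.
Only numpy, scipy, OpenCV 4.12 (cv2) and the standard library are available. Lean on these libraries where they do the work, as an engineer would, in place of code of your own. Each camera call takes 0.05 s, during which the arm holds its last target.

TASK

Swing the analyser's hinged cover up and back to its stop, take the finished sample carrier out of the bay and stand it upright with its whole foot on the steel return plate, lengthwise, and stand every waiting carrier from the bench mat on a lane of its own in the bay, squarely along the lane and centred on it. Then bring the heavy cover down under control the whole way, without letting it drop or slam, until it is fully shut, and press the start button home once it is. If the finished carrier gets knocked out of place at any time, put it right again, and leave everything else on the bench where it stands.

Things in the scene. Friction and masses are not known exactly. Their poses are not given: they have to be found in the camera images.
- analyser: White loading station, fixed. Origin on the bench under the middle of the bay; x to its rear (away from the robot), y left, z up. Bay 160 (x) by 330 mm (y) inside, floor 20 mm above the bench, front and side walls 10 mm thick up to z = 90 mm. Rear housing 98 mm high behind the hinge (x 80 to 195 mm); on the right (y -175 to -233, x -90 to 80 mm) a grey console 85 mm high with the start button.
- lane1 (a point): Middle of the top face of the left lane of the bay: an aluminium bar 130 mm long (x), 26 mm wide (y), standing 8 mm above the bay floor, its top 28 mm above the bench. Axes as analyser. Lanes are 88 mm apart.
- lane2 (a point): Middle of the top face of the middle lane of the bay: an aluminium bar 130 mm long (x), 26 mm wide (y), standing 8 mm above the bay floor, its top 28 mm above the bench. Axes as analyser. Lanes are 88 mm apart.
- lane3 (a point): Middle of the top face of the right lane of the bay: an aluminium bar 130 mm long (x), 26 mm wide (y), standing 8 mm above the bay floor, its top 28 mm above the bench. Axes as analyser. Lanes are 88 mm apart.
- cover (a joint): Cover angle, rad: 0 shut, 1.75 open at its stop (leaning back past upright, where it stays). White frame with smoked window, 175 mm long, 350 mm wide, 1.1 kg, hinged along the rear of the bay; swings up and away from the robot. The stiff hinge holds it above about 1.25 rad; below that it falls by its own weight and slams. Some 6 N at the handle lift it.
- cover_hinge (a point): Middle of the cover's hinge line, on the analyser: 90 mm behind the middle of the bay, 116 mm above the bench. The hinge line runs along the analyser's y.
- cover_handle (a point): Middle of the cover's steel bar handle, 215 mm from the hinge line in the plane of the cover: round bar 12 mm thick, 130 mm long, parallel to the hinge line, 41 mm out from the cover's front edge on a stay at each end, free all round between them. The cover is 14 mm thick, with a skirt 16 mm further down at its front and side edges. Axes turn with the cover; at 0 rad as analyser.
- start (a joint): Travel of the start button, m: 0 out, 0.006 fully pressed; a spring returns it; about 5 N press it home.
- start_top (a point): Middle of the top face of the start button, a grey round button 30 mm across in a black housing on the console; it is pressed straight down.
- plate: Flat steel return plate, fixed, 190 mm (x) by 120 mm (y), 6 mm thick, no rim. Origin at the centre of its underside, z up. A finished carrier stands on it lengthwise (along x) with its whole foot on the plate. It lies to one side of the analyser, the mat to the other; which is which varies.
- mat: Pale grey bench mat, fixed, 260 mm (x) by 165 mm (y), 3 mm thick, on which the waiting carriers stand at the start. Origin at the centre of its underside.
- done1: Finished sample carrier, standing on the left lane in the bay at the start (one of the three is there, the others absent). Same make as the waiting ones.
- done2: Finished sample carrier, standing on the middle lane in the bay at the start (one of the three is there, the others absent). Same make as the waiting ones.
- done3: Finished sample carrier, standing on the right lane in the bay at the start (one of the three is there, the others absent). Same make as the waiting ones.
- new1: Waiting sample carrier, on the mat at the start (two or three of the three are there, else absent). Black carrier 125 mm long (x), 34 mm wide (y), body 50 mm high, with a row of five capped tubes, 16 mm across, fixed in it, tops 72 mm above its underside; weighted foot, 0.2 to 0.4 kg. Origin at the centre of its underside, z up. Grip it across its 34 mm width.
- new2: Waiting sample carrier, on the mat at the start (two or three of the three are there, else absent). Black carrier 125 mm long (x), 34 mm wide (y), body 50 mm high, with a row of five capped tubes, 16 mm across, fixed in it, tops 72 mm above its underside; weighted foot, 0.2 to 0.4 kg. Origin at the centre of its underside, z up. Grip it across its 34 mm width.
- new3: Waiting sample carrier, on the mat at the start (two or three of the three are there, else absent). Black carrier 125 mm long (x), 34 mm wide (y), body 50 mm high, with a row of five capped tubes, 16 mm across, fixed in it, tops 72 mm above its underside; weighted foot, 0.2 to 0.4 kg. Origin at the centre of its underside, z up. Grip it across its 34 mm width.
- pot: Bystander: small capped pot, 48 mm across, 60 mm high. Origin under its centre.
- bottle: Bystander: bottle 60 mm across, 130 mm high. Origin under its centre.
- tipbox: Bystander: grey box of pipette tips, 90 x 65 x 55 mm. Origin under its centre.
- jar: Bystander: jar 64 mm across, 70 mm high. Origin under its centre.
- pen: Bystander: black marker pen, 14 mm thick, lying. Origin at its middle.
Mind the look-alikes: they are no part of the job. Leave any green or orange look-alike of the new1 alone.

How it is judged:
By the outcome, as a careful person would: the job done as asked, in the order asked, and still so for the second after the job is handed in, with the robot touching nothing.
Of new1, new2, new3 only 2 to 3 are there at a start; the rules pass over those that are not, and their reading is None.
Of done1, done2, done3 only 1 to 1 are there at a start; the rules pass over those that are not, and their reading is None.
At some moment in a run one of done1, done2, done3 may be knocked a few centimetres aside while the robot is not near it.
It also fails if it takes over 210 s, if anything falls off the work surface, if the arm or the gripper's body presses on something with over 40 N, if the wrist force passes 120 N, or if a joint passes its speed limit or range.

## Working session

There is one attempt and no reset: what is moved stays moved. The work goes in short steps, Python scripts to look and compute and a tool call to move; the robot and the scene stay as the last step left them, time stands still between calls to the robot, and variables do not carry over. Pictures are saved under pics/ and viewed, and the job is handed in when it is done.

Besides the shell and the picture viewer there is one more tool, called after ">>>" as name(argument=value, ...), one argument or row to a line, values as JSON. step_arm: Moves the arm, as the interface text tells. Shifts and turns lie within -1 to 1; 1 stands for 25 mm of shift or 30 degrees of turn. Its arguments: {"type":"object","properties":{"steps":{"type":"array"}},"required":["steps"]}

```bash
mkdir -p pics; python3 - <<'E'
from bench import *
import cv2
s=observe(); print({k:(v if not hasattr(v,'tolist') else v.tolist()) for k,v in s.items()})
print(grip_depth if not callable(grip_depth) else grip_depth())
for n in("side","top"):
    im=read_camera(n); cv2.imwrite(f"pics/{n}0.png",im[:,:,::-1]); c=camera_info(n); print(n,c, -c["R"].T@c["t"])
E
```

```text
{'clock': 0.0, 'qpos': [1.1225194130272325, 0.5284924445825215, 1.4338856685751324, -2.8641981595709187e-05, 1.1813988783708187, -0.1785054957727429], 'joint_vel': [-0.0013983741667807725, 0.00099726672429824, -0.001154238869476258, -0.0010252545752182363, 0.0005740855194841102, -0.0008238332553402282], 'tau': [-0.0002811784725054167, -44.00398850440979, -17.65922784805298, 0.0631993543356657, 0.05813178839161992, -0.0001449130922992481], 'position': [166.2315758504354, 601.7327743569017, 221.56078515798444], 'eef_rot': [[0.2664996269622401, 0.9638345797874287, -0.0009228407108060562], [0.9638326139422185, -0.2665009791917206, -0.0019799977687365014], [-0.002154328270477965, -0.0003617953077941452, -0.9999976139840827]], 'contact_force': [0.23965116487663965, -0.1263988037836806, 1.2542057919780352], 'torque': [-0.036165526054267434, -0.023717714809598535, 0.026168395563327812], 'opening': 86.86647186713564}
18.700000000000003
side {'mtx': array([[569.22756812,   0.        , 319.62431934],
       [  0.        , 569.22756812, 237.23188835],
       [  0.        ,   0.        ,   1.        ]]), 'R': array([[ 0.76853662, -0.63979932,  0.00288178],
       [-0.46055467, -0.55634055, -0.69164629],
       [ 0.44411808,  0.53022828, -0.72223065]]), 't': array([-445.70207018,  231.82502161, 1116.80119936])} [ -46.68514325 -748.34579848  968.21338464]
top {'mtx': array([[519.24747202,   0.        , 316.57018746],
       [  0.        , 519.24747202, 236.88247962],
       [  0.        ,   0.        ,   1.        ]]), 'R': array([[ 0.01227118, -0.99983923, -0.01307417],
       [-0.99841048, -0.01153225, -0.05516805],
       [ 0.0550084 ,  0.01373036, -0.99839148]]), 't': array([ -84.71333517,  502.99164804, 1343.21550101])} [ 429.34353003  -97.34192673 1367.69642532]
```

View pics/side0.png

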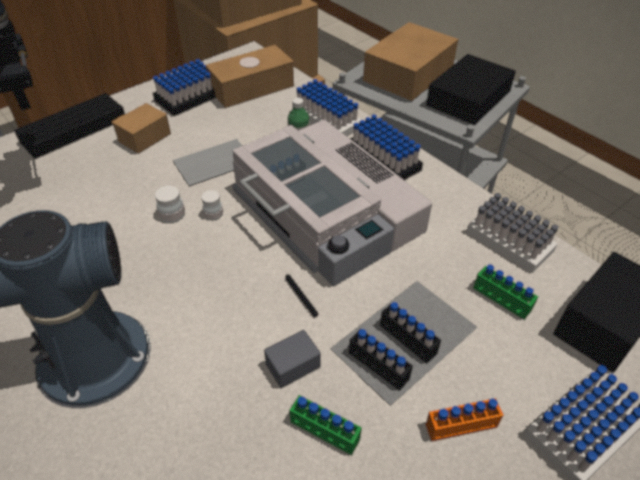

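View pics/top0.png

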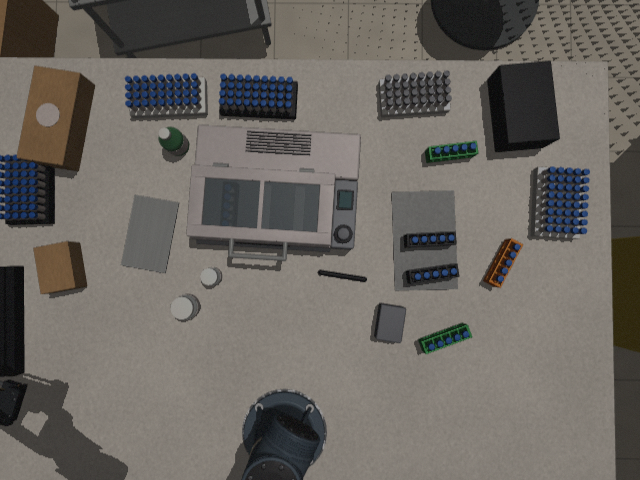

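```bash
cat > h.py <<'E'
from bench import *
import cv2, numpy as np
def ray(n,u,v):
    c=camera_info(n); R=c["R"];o=-R.T@c["t"]
    d=R.T@np.linalg.inv(c["mtx"])@np.array([u,v,1.]); return o,d
def pl(n,u,v,z):
    o,d=ray(n,u,v); return o+d*(z-o[2])/d[2]
def proj(n,X):
    c=camera_info(n); p=c["mtx"]@(c["R"]@np.array(X,float)+c["t"]); return p[:2]/p[2]
def two(a,b):
    o1,d1=ray("top",*a);o2,d2=ray("side",*b)
    A=np.array([d1,-d2]).T; s=np.linalg.lstsq(A,o2-o1,rcond=None)[0]
    p,q=o1+d1*s[0],o2+d2*s[1]; return (p+q)/2,np.linalg.norm(p-q)
def crop(n,f,x0,y0,x1,y1,k,out):
    im=f[y0:y1,x0:x1,::-1]; cv2.imwrite(out,cv2.resize(im,None,fx=k,fy=k,interpolation=cv2.INTER_CUBIC))
def snap(n,tag):
    im=read_camera(n); cv2.imwrite(f"pics/{n}{tag}.png",im[:,:,::-1]); return im
E
python3 - <<'E'
from h import *
t=cv2.imread("pics/top0.png")[:,:,::-1]; s=cv2.imread("pics/side0.png")[:,:,::-1]
crop("t",t,175,115,375,265,4,"pics/c1.png")
crop("t",t,370,180,530,300,5,"pics/c2.png")
crop("s",s,220,110,440,275,3.6,"pics/c3.png")
E
```

```text
(no output)
```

View pics/c1.png

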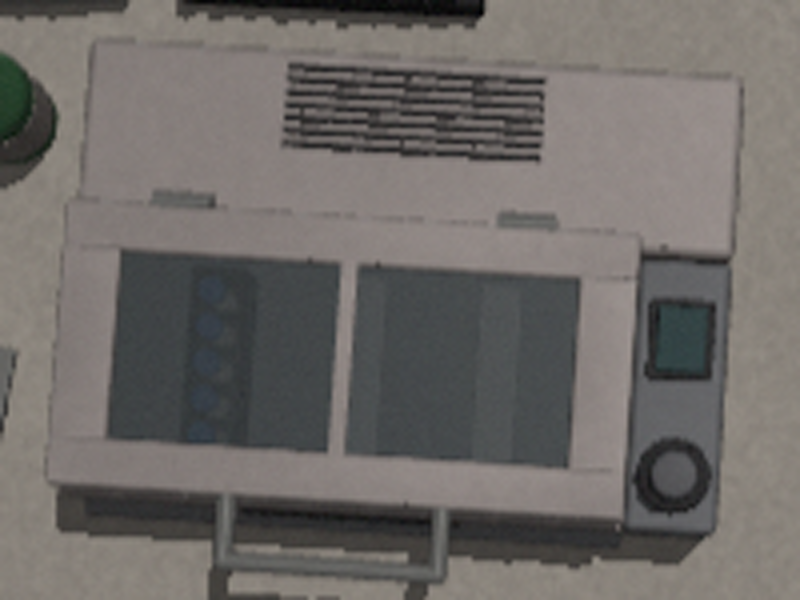

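View pics/c2.png

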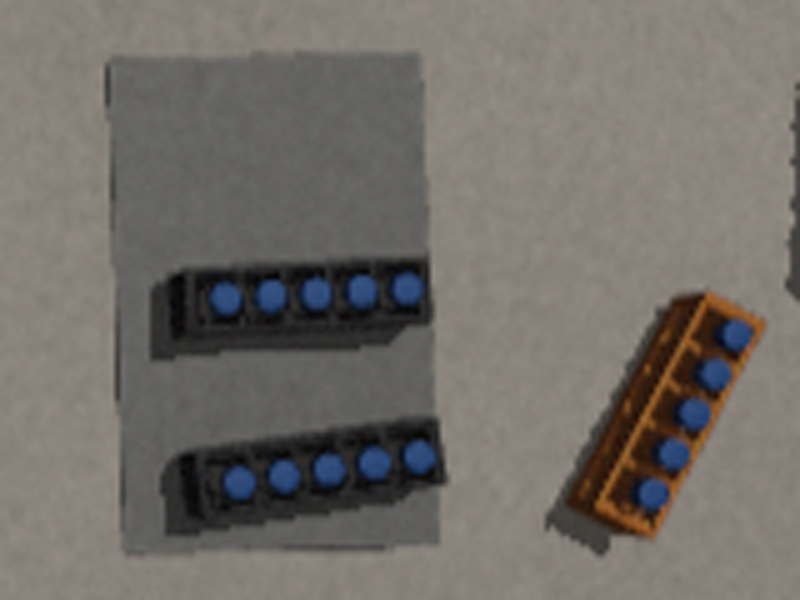

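View pics/c3.png

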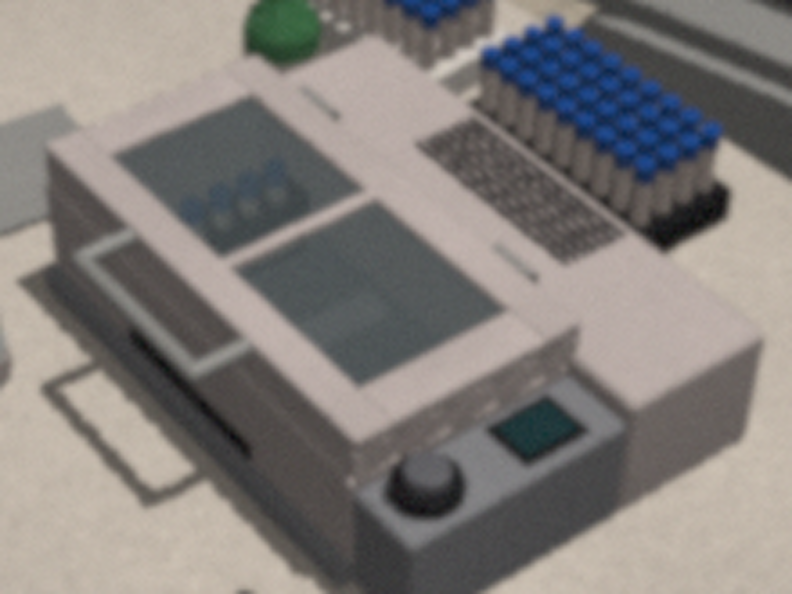

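```bash
python3 - <<'E'
from h import *
np.set_printoptions(precision=1,suppress=True)
f=lambda u,v:((u+.5)/4-.5+175,(v+.5)/4-.5+115)
g=lambda u,v:((u+.5)/3.6-.5+220,(v+.5)/3.6-.5+110)
P={}
for k,(u,v,z) in dict(rl=(93,42,98),rr=(742,78,98),frr=(733,258,98),con_fr=(715,532,85),con_br=(728,262,85),hL=(222,563,116),hR=(443,574,116),cov_fl=(48,484,123),cov_fr=(622,520,123),cov_bl=(68,202,123),cov_br=(641,238,123),but=(675,475,100)).items():
    P[k]=pl("top",*f(u,v),z); print(k,P[k])
def yaw(a,b): d=P[b]-P[a]; return np.degrees(np.arctan2(d[1],d[0])),np.linalg.norm(d)
print(yaw("rr","rl"),yaw("hR","hL"),yaw("cov_fr","cov_fl"),yaw("cov_br","cov_bl"),yaw("cov_fl","cov_bl"),yaw("cov_fr","cov_br"),yaw("con_fr","con_br"))
# two-view
print("hL",two(f(222,563),g(85,255)),"hR",two(f(443,574),g(200,368)))
print("button",two(f(675,472),g(428,470)))
print("cov fr",two(f(622,520),g(362,445)),"cov fl",two(f(48,484),g(48,148)))
print("con fr",two(f(715,532),g(415,548)), "rr",two(f(742,78),g(762,340)))
# carriers caps z=72+3
gg=lambda u,v:((u+.5)/5-.5+370,(v+.5)/5-.5+180)
for c in [[(227,298),(272,296),(317,293),(363,291),(407,289)],[(240,483),(284,476),(330,470),(375,463),(420,457)]]:
    q=np.array([pl("top",*gg(*p),75) for p in c]); m=q.mean(0); d=q[0]-q[4]; print("carrier",m,np.degrees(np.arctan2(d[1],d[0])),np.linalg.norm(d))
for p in [(110,60),(420,53),(440,545),(123,553)]: print("mat",pl("top",*gg(*p),3))
for p in [(133,195),(178,202),(165,272),(122,264)]: print("plate",pl("top",*p,6))
for p in [(211,290),(209,329),(206,364),(205,400),(201,432)]: print("done cap",pl("top",*f(*p),100))
E
```

```text
rl [774.1 218.6  98. ]
rr [ 755.1 -184.5   98. ]
frr [ 642.9 -179.8   98. ]
con_fr [ 474.5 -170.9   85. ]
con_br [ 642.5 -177.6   85. ]
hL [451.2 128.1 116. ]
hR [446.2  -5.5 116. ]
cov_fl [497.3 232.9 123. ]
cov_fr [ 479.7 -113.   123. ]
cov_bl [668.8 225.2 123. ]
cov_br [ 650.3 -122.6  123. ]
but [ 508.5 -145.3  100. ]
(np.float64(87.29309300916896), np.float64(403.58482863376383)) (np.float64(87.84802247285276), np.float64(133.73263163171146)) (np.float64(87.08057300796037), np.float64(346.29177180949637)) (np.float64(86.94445944343407), np.float64(348.26524887356067)) (np.float64(-2.5701247178327122), np.float64(171.67147267292614)) (np.float64(-3.2299510277109276), np.float64(170.84344294823336)) (np.float64(-2.2734167691840628), np.float64(168.14512372739094))
hL (array([453.6, 125.8, 119.2]), np.float64(5.946227631303417)) hR (array([447.4,  -6.9, 121.6]), np.float64(3.176729163671927))
button (array([ 510.2, -145.2,  103.3]), np.float64(0.013719066318727194))
cov fr (array([ 482. , -114.7,  118.2]), np.float64(5.422982630964523)) cov fl (array([498.9, 233.4, 117.8]), np.float64(3.1569163236368807))
con fr (array([ 475.7, -171.9,   82.9]), np.float64(2.933726121237683)) rr (array([ 756.8, -184.5,   88.5]), np.float64(1.8318665182192138))
carrier [ 500.4 -369.1   75. ] 93.53663259551062 89.40243150030615
carrier [ 413.  -375.4   75. ] 98.9231710645903 89.98073768160614
mat [ 626.5 -275.2    3. ]
mat [ 632.  -438.3    3. ]
mat [ 373.7 -448.2    3. ]
mat [ 367.4 -283.1    3. ]
plate [609.9 409.4   6. ]
plate [592.6 289.1   6. ]
plate [407.4 318.4   6. ]
plate [427.  432.6   6. ]
done cap [619.4 141.4 100. ]
done cap [595.3 142.1 100. ]
done cap [573.6 143.5 100. ]
done cap [551.4 143.6 100. ]
done cap [531.6 145.6 100. ]
```

>>> step_arm(
  steps=[
    [0,0,0,0.257,0.345],
    [0,0,0,0.257,0.345],
    [0,0,0,0.257,0.345],
    [0,0,0,0.257,0.345],
    [0,0,0,0.257,0.345],
    [0,0,0,0.257,0.345],
    [0,0,0,0.257,0.345],
    [0,0,0,0.257,0.345],
    [0,0,0,0.257,0.345],
    [0,0,0,0.257,0.345],
  ],
)

```text
clock: 1.1
position: [166.3, 602.0, 222.0]
eef_rot: [[0.999, -0.05, -0.001], [-0.05, -0.999, -0.001], [-0.001, 0.001, -1.0]]
contact_force: [0.1, 0.7, 0.2]
opening: 30.5
```

```bash
cat >> h.py <<'E'
np.set_printoptions(precision=2,suppress=True)
def st():
    s=observe(); R=np.array(s["eef_rot"]); print("t",round(s["clock"],2),"pos",np.array(s["position"]),"yaw",np.degrees(np.arctan2(R[1,0],R[0,0])).round(2),"F",np.array(s["contact_force"]),"op",round(s["opening"],1)); return s
def to(x,y,z=None,n=10):
    s=st(); R=np.array(s["eef_rot"]); p=np.array(s["position"]); d=np.array([x,y,p[2] if z is None else z])-p
    q=R.T@d/25; print("units tool xyz total",q,"per row/%d"%n,q/n)
E
python3 -c "
from h import *
to(448.5,61.3,185,30)"
```

```text
t 1.1 pos [166.35 601.99 221.97] yaw -2.88 F [0.09 0.7  0.19] op 30.5
units tool xyz total [12.36 21.03  1.5 ] per row/30 [0.41 0.7  0.05]
```

>>> step_arm(
  steps=[
    [0.41,0.7,0.05,0,0.345],
    [0.41,0.7,0.05,0,0.345],
    [0.41,0.7,0.05,0,0.345],
    [0.41,0.7,0.05,0,0.345],
    [0.41,0.7,0.05,0,0.345],
    [0.41,0.7,0.05,0,0.345],
    [0.41,0.7,0.05,0,0.345],
    [0.41,0.7,0.05,0,0.345],
    [0.41,0.7,0.05,0,0.345],
    [0.41,0.7,0.05,0,0.345],
  ],
)

```text
clock: 2.1
position: [261.2, 422.0, 209.7]
eef_rot: [[0.999, -0.045, -0.001], [-0.045, -0.999, -0.001], [-0.0, 0.001, -1.0]]
contact_force: [-0.1, -0.5, 0.2]
opening: 30.3
```

>>> step_arm(
  steps=[
    [0.41,0.7,0.05,0,0.345],
    [0.41,0.7,0.05,0,0.345],
    [0.41,0.7,0.05,0,0.345],
    [0.41,0.7,0.05,0,0.345],
    [0.41,0.7,0.05,0,0.345],
    [0.41,0.7,0.05,0,0.345],
    [0.41,0.7,0.05,0,0.345],
    [0.41,0.7,0.05,0,0.345],
    [0.41,0.7,0.05,0,0.345],
    [0.41,0.7,0.05,0,0.345],
  ],
)

```text
clock: 3.1
position: [355.8, 242.7, 197.3]
eef_rot: [[0.999, -0.045, -0.001], [-0.045, -0.999, -0.0], [-0.001, 0.0, -1.0]]
contact_force: [0.6, 0.7, 0.5]
opening: 30.0
```

>>> step_arm(
  steps=[
    [0.41,0.7,0.05,0,0.345],
    [0.41,0.7,0.05,0,0.345],
    [0.41,0.7,0.05,0,0.345],
    [0.41,0.7,0.05,0,0.345],
    [0.41,0.7,0.05,0,0.345],
    [0.41,0.7,0.05,0,0.345],
    [0.41,0.7,0.05,0,0.345],
    [0.41,0.7,0.05,0,0.345],
    [0.41,0.7,0.05,0,0.345],
    [0,0,0,0,0.345],
  ],
)

```text
clock: 4.1
position: [442.3, 80.5, 186.1]
eef_rot: [[0.999, -0.047, 0.001], [-0.047, -0.999, -0.0], [0.001, 0.0, -1.0]]
contact_force: [-0.0, -0.4, 0.7]
opening: 30.1
```

```bash
python3 -c "
from h import *
to(448.5,61.3,185,1)
a=snap('top','1');b=snap('side','1')
crop('',a,175,115,375,315,3,'pics/c4.png');crop('',b,200,50,440,275,3,'pics/c5.png')"
```

```text
t 4.1 pos [442.32  80.46 186.12] yaw -2.71 F [-0.01 -0.4   0.7 ] op 30.1
units tool xyz total [0.28 0.75 0.05] per row/1 [0.28 0.75 0.05]
```

View pics/c4.png

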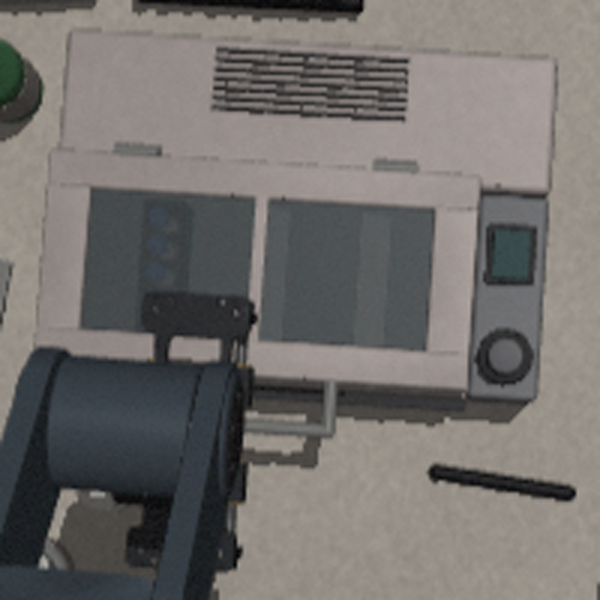

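View pics/c5.png

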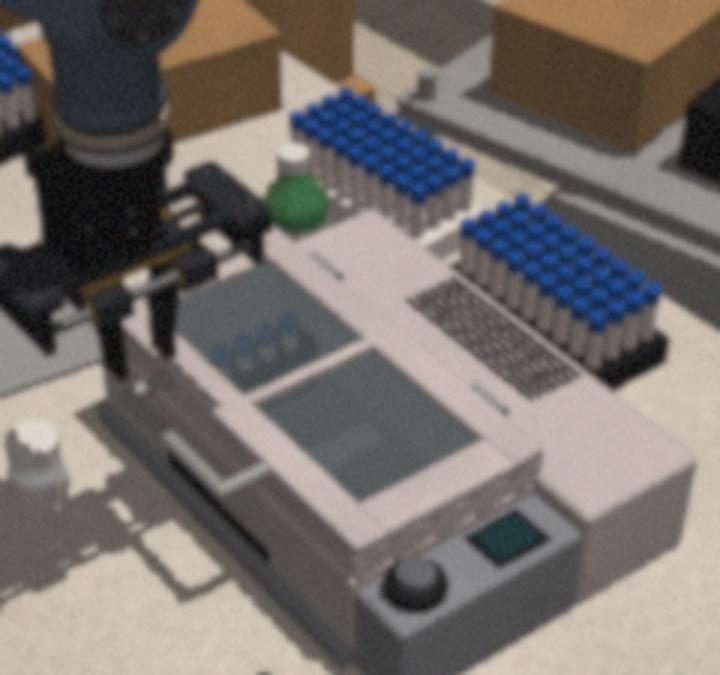

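>>> step_arm(
  steps=[
    [0.15,0.4,0,0,0.345],
    [0.15,0.35,0,0,0.345],
    [0,0,0.5,0,0.345],
    [0,0,0.5,0,0.345],
    [0,0,0.5,0,0.345],
    [0,0,0.5,0,0.345],
    [0,0,0.5,0,0.345],
    [0,0,0.5,0,0.345],
    [0,0,0.5,0,0.345],
    [0,0,0,0,0.345],
  ],
)

```text
clock: 5.2
position: [446.7, 63.0, 97.7]
eef_rot: [[0.999, -0.044, -0.003], [-0.044, -0.999, 0.0], [-0.003, -0.0, -1.0]]
contact_force: [-0.2, 0.8, 0.4]
opening: 30.3
```

```bash
python3 -c "
from h import *
to(448.8,61.3,97.5,1)
b=snap('side','2')
crop('',b,200,130,360,250,4,'pics/c5.png')"
```

```text
t 5.2 pos [446.65  62.95  97.72] yaw -2.55 F [-0.25  0.81  0.38] op 30.3
units tool xyz total [0.09 0.06 0.01] per row/1 [0.09 0.06 0.01]
```

View pics/c5.png

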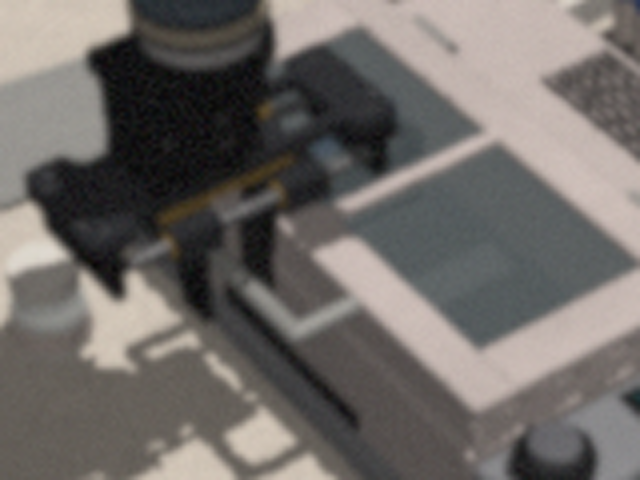

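The fingers straddle the bar at about (245,285) in the crop, one finger on each side. Next: close the gripper.

>>> step_arm(
  steps=[
    [0.08,0,0,0,0.345],
    [0,0,0,0,0.25],
    [0,0,0,0,0.2],
    [0,0,0,0,0.15],
    [0,0,0,0,0.1],
    [0,0,0,0,0.05],
    [0,0,0,0,0],
    [0,0,0,0,0],
    [0,0,0,0,0],
    [0,0,0,0,0],
  ],
)

```text
clock: 6.25
position: [449.6, 63.0, 99.0]
eef_rot: [[0.999, -0.045, 0.0], [-0.045, -0.999, -0.0], [0.0, -0.0, -1.0]]
contact_force: [-0.1, 0.4, 5.4]
opening: 10.8
```

```bash
python3 -c "
from h import *
st()
th=np.linspace(0,1.75,31)
x=-215*np.cos(th);z=215*np.sin(th)
print(np.c_[np.diff(x),-np.diff(z)].__truediv__(25).round(2).tolist())"
```

```text
t 6.25 pos [449.59  62.96  99.01] yaw -2.56 F [-0.15  0.38  5.4 ] op 10.8
[[0.01, -0.5], [0.04, -0.5], [0.07, -0.5], [0.1, -0.49], [0.13, -0.48], [0.16, -0.48], [0.19, -0.47], [0.21, -0.45], [0.24, -0.44], [0.26, -0.43], [0.29, -0.41], [0.31, -0.39], [0.33, -0.37], [0.36, -0.35], [0.38, -0.33], [0.39, -0.31], [0.41, -0.29], [0.43, -0.26], [0.44, -0.24], [0.46, -0.21], [0.47, -0.18], [0.48, -0.16], [0.48, -0.13], [0.49, -0.1], [0.5, -0.07], [0.5, -0.04], [0.5, -0.01], [0.5, 0.02], [0.5, 0.05], [0.5, 0.07]]
```

>>> step_arm(
  steps=[
    [0.01,0,-0.5,0,0],
    [0.04,0,-0.5,0,0],
    [0.07,0,-0.5,0,0],
    [0.1,0,-0.49,0,0],
    [0.13,0,-0.48,0,0],
    [0.16,0,-0.48,0,0],
    [0.19,0,-0.47,0,0],
    [0.21,0,-0.45,0,0],
    [0.24,0,-0.44,0,0],
    [0.26,0,-0.43,0,0],
  ],
)

```text
clock: 7.25
position: [481.6, 61.3, 215.3]
eef_rot: [[0.999, -0.044, -0.009], [-0.044, -0.999, -0.0], [-0.009, 0.001, -1.0]]
contact_force: [-1.1, -1.1, -8.0]
opening: 11.0
```

```bash
python3 -c "
from h import *
st()
b=snap('side','3')
crop('',b,150,50,450,275,2.6,'pics/c6.png')"
```

```text
t 7.25 pos [481.65  61.26 215.27] yaw -2.55 F [-1.06 -1.09 -7.95] op 11.0
```

View pics/c6.png

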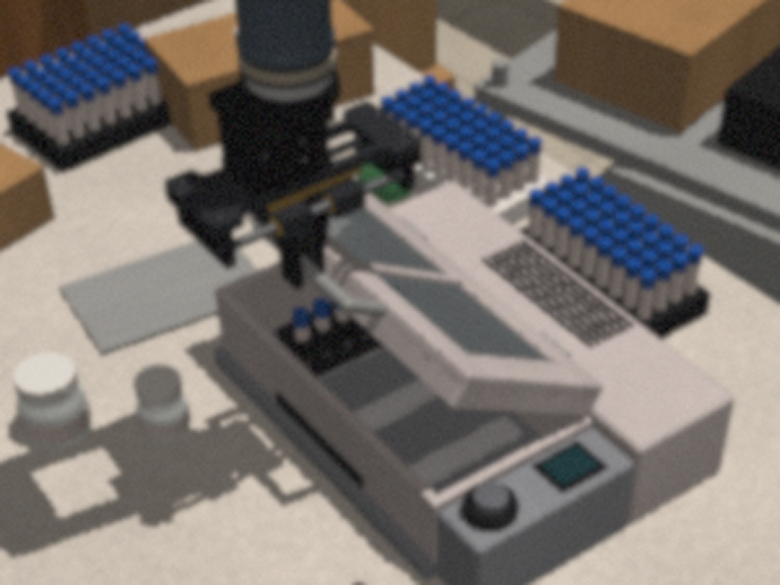

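The cover is lifting in the grip, by about 0.58 rad. I'll carry on.

>>> step_arm(
  steps=[
    [0.29,0,-0.41,0,0],
    [0.31,0,-0.39,0,0],
    [0.33,0,-0.37,0,0],
    [0.36,0,-0.35,0,0],
    [0.38,0,-0.33,0,0],
    [0.39,0,-0.31,0,0],
    [0.41,0,-0.29,0,0],
    [0.43,0,-0.26,0,0],
    [0.44,0,-0.24,0,0],
    [0.46,0,-0.21,0,0],
  ],
)

```text
clock: 8.3
position: [573.2, 56.5, 297.6]
eef_rot: [[0.999, -0.044, -0.015], [-0.044, -0.999, -0.002], [-0.015, 0.003, -1.0]]
contact_force: [-12.5, -2.4, 14.8]
opening: 11.1
```

>>> step_arm(
  steps=[
    [0.47,0,-0.18,0,0],
    [0.48,0,-0.16,0,0],
    [0.48,0,-0.13,0,0],
    [0.49,0,-0.1,0,0],
    [0.5,0,-0.07,0,0],
    [0.5,0,-0.04,0,0],
    [0.5,0,-0.01,0,0],
    [0.5,0,0.02,0,0],
    [0.5,0,0.05,0,0],
    [0.2,0,0.03,0,0],
  ],
)

```text
clock: 9.3
position: [696.3, 50.0, 312.1]
eef_rot: [[0.999, -0.046, 0.002], [-0.046, -0.999, -0.003], [0.002, 0.003, -1.0]]
contact_force: [-1.6, -3.6, 7.5]
opening: 11.0
```

```bash
python3 -c "
from h import *
st()
b=snap('side','4')
crop('',b,150,0,450,225,2.6,'pics/c7.png')"
```

```text
t 9.3 pos [696.29  50.03 312.1 ] yaw -2.61 F [-1.63 -3.62  7.46] op 11.0
```

View pics/c7.png

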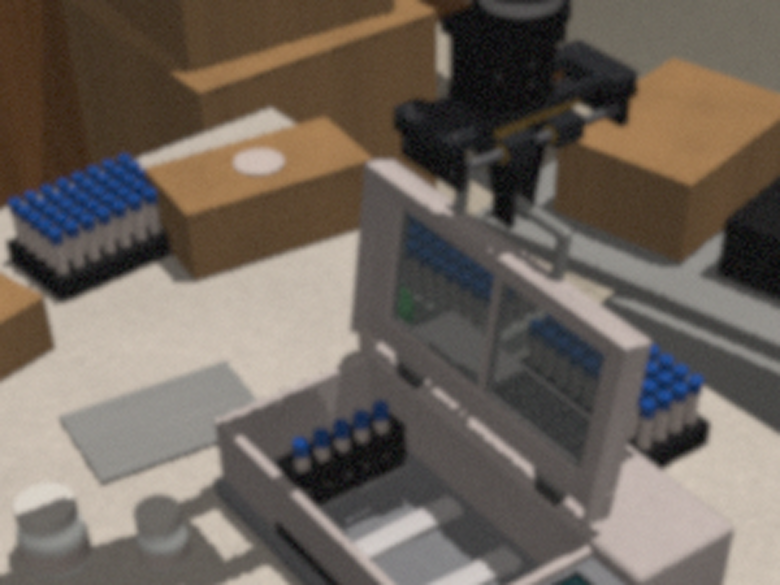

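>>> step_arm(
  steps=[
    [0.15,0,0.03,0,0],
    [0.15,0,0.03,0,0],
    [0.1,0,0.01,0,0],
    [0,0,0,0,0],
    [0,0,0,0,0],
    [0,0,0,0,0],
    [0,0,0,0,0],
    [0,0,0,0,0],
    [0,0,0,0,0],
    [0,0,0,0,0],
  ],
)

```text
clock: 10.35
position: [702.5, 49.7, 310.8]
eef_rot: [[0.999, -0.045, -0.005], [-0.045, -0.999, -0.004], [-0.005, 0.004, -1.0]]
contact_force: [-7.4, -2.6, 9.7]
opening: 10.8
```

>>> step_arm(
  steps=[
    [-0.2,0,0,0,0.345],
    [0,0,0,0,0.345],
    [0,0,0,0,0.345],
    [0,0,0,0,0.345],
    [0,0,0,0,0.345],
    [0,0,-0.6,0,0.345],
    [0,0,-0.8,0,0.345],
    [0,0,-0.8,0,0.345],
    [0,0,-0.2,0,0.345],
    [0,0,0,0,0.345],
  ],
)

```text
clock: 11.35
position: [700.4, 51.9, 370.0]
eef_rot: [[0.999, -0.044, 0.002], [-0.044, -0.999, -0.0], [0.002, 0.0, -1.0]]
contact_force: [0.3, -0.3, -0.2]
opening: 30.2
```

>>> step_arm(
  steps=[
    [-0.6,0,0,0,0.345],
    [-1,0,0,0,0.5],
    [-1,0,0,0,1],
    [-1,0,0,0,1],
    [-1,0,0,0,1],
    [-1,0,0,0,1],
    [-1,0,0,0,1],
    [-0.6,0,0,0,1],
    [0,0,0,-0.25,1],
    [0,0,0,-0.25,1],
  ],
)

```text
clock: 12.35
position: [518.8, 60.0, 368.1]
eef_rot: [[0.975, 0.221, -0.002], [0.221, -0.975, 0.0], [-0.002, -0.001, -1.0]]
contact_force: [-0.0, -1.2, -0.0]
opening: 85.6
```

>>> step_arm(
  steps=[
    [0,0,0,-0.28,1],
    [0,0,0,-0.28,1],
    [0,0,0,-0.28,1],
    [0,0,0,-0.28,1],
    [0,0,0,-0.28,1],
    [0,0,0,-0.28,1],
    [0,0,0,-0.28,1],
    [0,0,0,-0.28,1],
    [0,0,0,-0.28,1],
    [0,0,0,0,1],
  ],
)

```text
clock: 13.35
position: [519.4, 59.9, 367.9]
eef_rot: [[0.034, 0.999, -0.003], [0.999, -0.034, 0.0], [0.0, -0.003, -1.0]]
contact_force: [-0.1, -0.4, 1.0]
opening: 86.9
```

```bash
python3 -c "
from h import *
st()
b=snap('side','5');a=snap('top','5')
crop('',a,175,115,375,265,4,'pics/c8.png')"
```

```text
t 13.35 pos [519.41  59.9  367.86] yaw 88.03 F [-0.13 -0.4   0.95] op 86.9
```

View pics/c8.png

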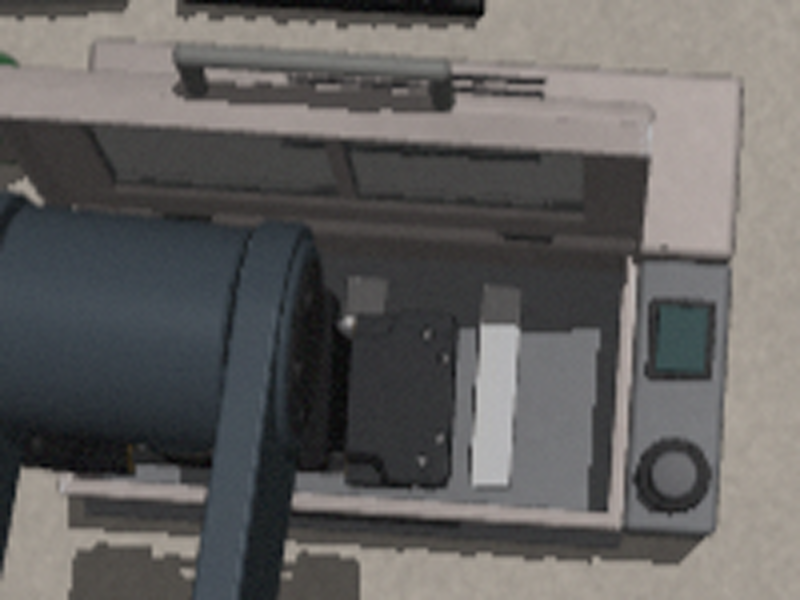

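View pics/side5.png

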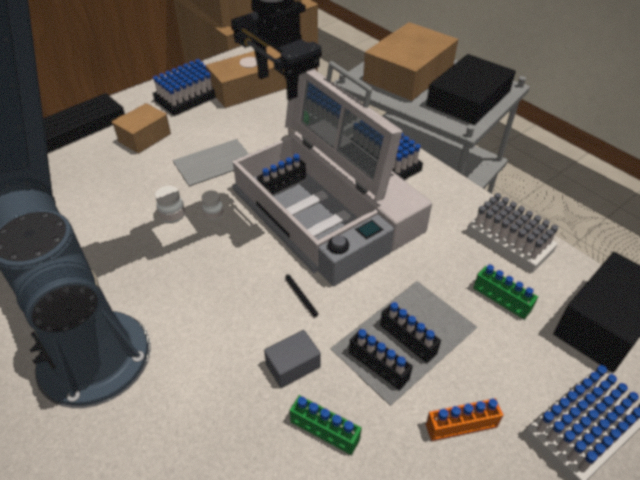

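```bash
python3 - <<'E'
from h import *
f=lambda u,v:((u+.5)/4-.5+175,(v+.5)/4-.5+115)
q=[pl("top",*f(*p),28) for p in [(472,486),(510,487),(520,290),(485,285)]]; print(np.array(q),np.mean(q,0))
O=np.array([573.5,56.5]);a=np.radians(-2.7);ex=np.array([np.cos(a),np.sin(a)]);ey=np.array([-ex[1],ex[0]])
print([O+s*88*ey for s in(1,0,-1)])
s=cv2.imread("pics/side5.png"); hsv=cv2.cvtColor(s,cv2.COLOR_BGR2HSV)
m=cv2.inRange(hsv,(105,100,50),(125,255,255))
def blobs(x0,y0,x1,y1,z):
    n,l,S,c=cv2.connectedComponentsWithStats(m[y0:y1,x0:x1]); 
    for i in range(1,n):
        if S[i,4]>8: u=c[i]+[x0,y0]; print(u,S[i,4],pl("side",*u,z)[:2])
print("done");blobs(255,150,310,192,98)
print("new");blobs(340,295,450,390,73)
crop('',s[:,:,::-1],225,130,425,280,4,'pics/c9.png')
E
```

```text
[[504.4  -16.97  28.  ]
 [504.04 -41.56  28.  ]
 [632.29 -46.29  28.  ]
 [635.33 -23.49  28.  ]] [569.02 -32.07  28.  ]
[array([577.65, 144.4 ]), array([573.5,  56.5]), array([569.35, -31.4 ])]
done
[281.27 164.18] 221 [573.28 137.07]
new
[412.01 320.62] 355 [ 498.63 -373.22]
[381.27 347.35] 389 [ 411.8  -378.72]
```

View pics/c9.png

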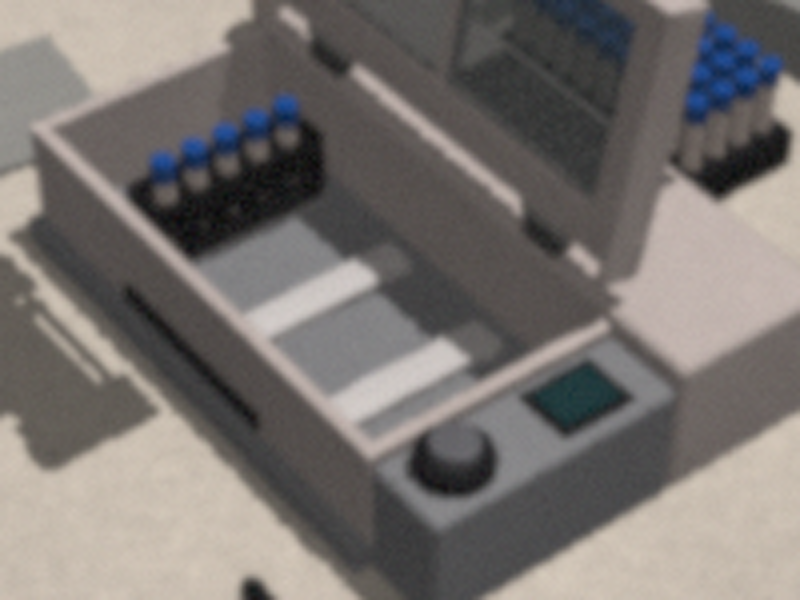

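```bash
python3 -c "
from h import *
to(575,144,140,10)"
```

```text
t 13.45 pos [519.67  59.91 368.3 ] yaw 87.87 F [-0.28 -0.62  0.34] op 87.0
units tool xyz total [3.44 2.1  9.13] per row/10 [0.34 0.21 0.91]
```

>>> step_arm(
  steps=[
    [0.4,0.25,0.9,0.02,1],
    [0.4,0.25,0.9,0,1],
    [0.4,0.25,0.9,0,1],
    [0.4,0.25,0.9,0,1],
    [0.4,0.25,0.9,0,1],
    [0.4,0.25,0.9,0,1],
    [0.4,0.25,0.9,0,1],
    [0.4,0.25,0.9,0,1],
    [0.24,0.1,0.9,0,1],
    [0,0,0.9,0,1],
  ],
)

```text
clock: 14.45
position: [576.7, 144.3, 143.0]
eef_rot: [[0.046, 0.999, 0.0], [0.999, -0.046, 0.0], [0.0, 0.0, -1.0]]
contact_force: [-0.1, 0.5, 0.0]
opening: 86.9
```

```bash
python3 -c "
from h import *
to(575,144,41,10)
b=snap('side','6');crop('',b,225,90,425,240,4,'pics/c10.png')"
```

```text
t 14.45 pos [576.65 144.26 142.96] yaw 87.34 F [-0.13  0.54  0.04] op 86.9
units tool xyz total [-0.01 -0.07  4.08] per row/10 [-0.   -0.01  0.41]
```

View pics/c10.png

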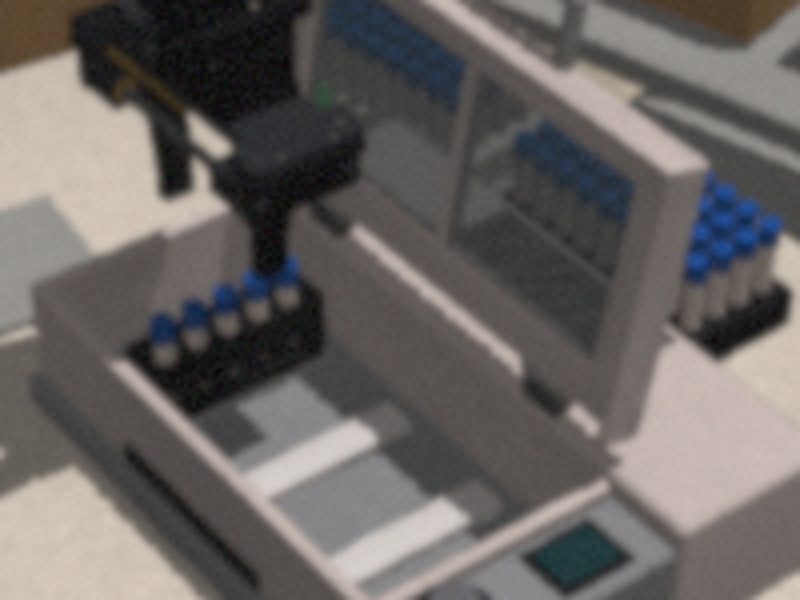

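>>> step_arm(
  steps=[
    [0,-0.07,0.4,0,1],
    [0,0,0.4,0,1],
    [0,0,0.4,0,1],
    [0,0,0.4,0,1],
    [0,0,0.4,0,1],
    [0,0,0.4,0,1],
    [0,0,0.4,0,1],
    [0,0,0.4,0,1],
    [0,0,0.4,0,1],
    [0,0,0.4,0,1],
  ],
)

```text
clock: 15.5
position: [574.6, 143.5, 43.4]
eef_rot: [[0.045, 0.999, -0.0], [0.999, -0.045, -0.0], [-0.0, -0.0, -1.0]]
contact_force: [-0.0, -0.1, -0.1]
opening: 87.1
```

>>> step_arm(
  steps=[
    [0,0,0.05,0,0.7],
    [0,0,0,0,0.55],
    [0,0,0,0,0.45],
    [0,0,0,0,0.35],
    [0,0,0,0,0.2],
    [0,0,0,0,0.1],
    [0,0,0,0,0.1],
    [0,0,0,0,0.1],
    [0,0,-0.2,0,0.1],
    [0,0,-0.2,0,0.1],
  ],
)

```text
clock: 16.5
position: [574.0, 143.4, 52.9]
eef_rot: [[0.045, 0.999, -0.001], [0.999, -0.045, -0.0], [-0.0, -0.001, -1.0]]
contact_force: [0.1, -0.0, -2.8]
opening: 34.0
```

```bash
python3 -c "
from h import *
st()"
```

```text
t 16.5 pos [574.03 143.44  52.86] yaw 87.44 F [ 0.08 -0.03 -2.8 ] op 34.0
```

>>> step_arm(
  steps=[
    [0,0,-0.4,0,0.1],
    [0,0,-0.6,0,0.1],
    [0,0,-0.6,0,0.1],
    [0,0,-0.6,0,0.1],
    [0,0,-0.6,0,0.1],
    [0,0,-0.5,0,0.1],
    [0.2,-0.1,0,0,0.1],
    [0.4,-0.15,0,0,0.1],
    [0.6,-0.2,0,0,0.1],
    [0.7,-0.25,0,0,0.1],
  ],
)

```text
clock: 17.5
position: [558.1, 192.9, 134.6]
eef_rot: [[0.045, 0.999, -0.002], [0.999, -0.045, 0.0], [-0.0, -0.002, -1.0]]
contact_force: [0.7, 0.3, -2.9]
opening: 33.7
```

>>> step_arm(
  steps=[
    [0.8,-0.3,0,0,0.1],
    [0.8,-0.3,0,0,0.1],
    [0.8,-0.3,0,0,0.1],
    [0.8,-0.3,0,0,0.1],
    [0.8,-0.3,0,0,0.1],
    [0.8,-0.3,0,0,0.1],
    [0.8,-0.3,0,0,0.1],
    [0.6,-0.2,0,0,0.1],
    [0.3,-0.1,0,0,0.1],
    [0,0,0,0.18,0.1],
  ],
)

```text
clock: 18.5
position: [505.6, 358.2, 135.0]
eef_rot: [[0.139, 0.99, -0.001], [0.99, -0.139, -0.0], [-0.0, -0.001, -1.0]]
contact_force: [0.4, -0.8, -2.0]
opening: 33.9
```

```bash
python3 -c "
from h import *
to(507,362,22)
b=snap('top','7');crop('',b,75,115,275,315,3,'pics/c11.png')"
```

```text
t 18.5 pos [505.57 358.19 135.  ] yaw 82.03 F [ 0.44 -0.79 -1.96] op 33.9
units tool xyz total [0.16 0.04 4.52] per row/10 [0.02 0.   0.45]
```

View pics/c11.png

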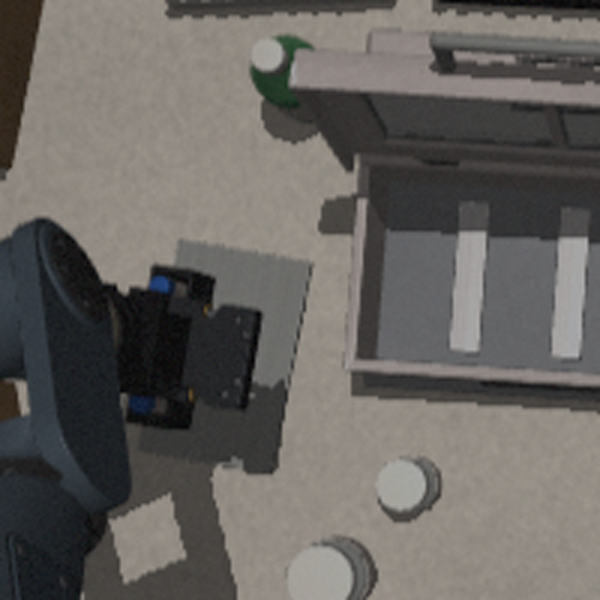

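>>> step_arm(
  steps=[
    [0.16,0.04,0.5,0,0.1],
    [0,0,0.6,0,0.1],
    [0,0,0.6,0,0.1],
    [0,0,0.6,0,0.1],
    [0,0,0.6,0,0.1],
    [0,0,0.6,0,0.1],
    [0,0,0.5,0,0.1],
    [0,0,0.3,0,0.1],
    [0,0,0.16,0,0.1],
    [0,0,0,0,0.1],
  ],
)

```text
clock: 19.55
position: [508.0, 360.6, 23.6]
eef_rot: [[0.138, 0.99, -0.0], [0.99, -0.138, -0.0], [-0.0, -0.0, -1.0]]
contact_force: [-0.2, -0.2, -2.3]
opening: 33.7
```

>>> step_arm(
  steps=[
    [0,0,0.05,0,0.1],
    [0,0,0.04,0,0.1],
    [0,0,0,0,0.1],
    [0,0,0,0,0.5],
    [0,0,0,0,0.7],
    [0,0,0,0,1],
    [0,0,0,0,1],
    [0,0,0,0,1],
    [0,0,0,0,1],
    [0,0,0,0,1],
  ],
)

```text
clock: 20.55
position: [508.1, 360.6, 21.8]
eef_rot: [[0.138, 0.99, 0.0], [0.99, -0.138, -0.0], [-0.0, 0.0, -1.0]]
contact_force: [0.1, 0.2, 0.3]
opening: 81.3
```

>>> step_arm(
  steps=[
    [0,0,-0.5,0,1],
    [0,0,-1,0,1],
    [0,0,-1,0,1],
    [0,0,-1,0,1],
    [0,0,-1,0,1],
    [0,0,-1,0,1],
    [0,0,-1,0,1],
    [0,0,-1,0,1],
    [0,0,0,0,1],
    [0,0,0,0,1],
  ],
)

```text
clock: 21.55
position: [508.2, 360.6, 210.3]
eef_rot: [[0.138, 0.99, 0.002], [0.99, -0.138, 0.001], [0.001, 0.001, -1.0]]
contact_force: [0.1, -0.4, -0.1]
opening: 86.8
```

```bash
python3 -c "
from h import *
st()
b=snap('side','8');crop('',b,120,80,320,230,4,'pics/c12.png')"
```

```text
t 21.55 pos [508.17 360.62 210.34] yaw 82.04 F [ 0.05 -0.4  -0.1 ] op 86.8
```

View pics/c12.png

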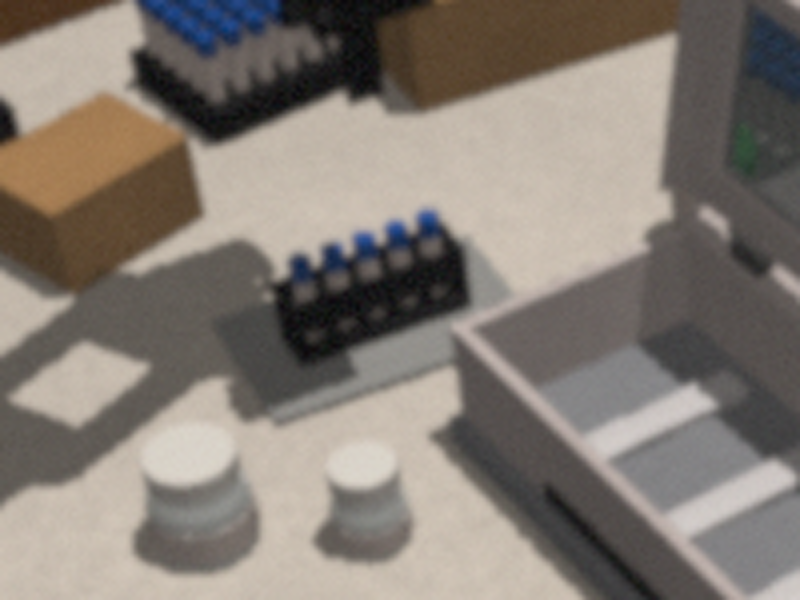

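>>> step_arm(
  steps=[
    [0,0,0,0.262,1],
    [0,0,0,0.262,1],
    [0,0,0,0.262,1],
    [0,0,0,0.262,1],
    [0,0,0,0.262,1],
    [0,0,0,0.262,1],
    [0,0,0,0.262,1],
    [0,0,0,0.262,1],
    [0,0,0,0.262,1],
    [0,0,0,0.262,1],
  ],
)

```text
clock: 22.6
position: [507.0, 360.0, 207.4]
eef_rot: [[0.999, 0.054, -0.004], [0.054, -0.999, -0.002], [-0.004, 0.001, -1.0]]
contact_force: [0.2, -0.2, -0.0]
opening: 87.2
```

>>> step_arm(
  steps=[
    [0.07,0.5,0,0,1],
    [0.07,1,0,0,1],
    [0.07,1,0,0,1],
    [0.07,1,0,0,1],
    [0.07,1,0,0,1],
    [0.07,1,0,0,1],
    [0.07,1,0,0,1],
    [0.07,1,0,0,1],
    [0.07,1,0,0,1],
    [0.07,1,0,0,1],
  ],
)

```text
clock: 23.6
position: [539.0, 122.6, 208.4]
eef_rot: [[0.998, 0.063, -0.002], [0.063, -0.998, -0.001], [-0.002, 0.0, -1.0]]
contact_force: [0.2, 0.5, 0.3]
opening: 87.3
```

>>> step_arm(
  steps=[
    [0,1,0,0,1],
    [0,1,0,0,1],
    [0,1,0,0,1],
    [0,1,0,0,1],
    [0,1,0,0,1],
    [0,1,0,0,1],
    [0,1,0,0,1],
    [0,1,0,0,1],
    [0,1,0,0,1],
    [0,1,0,0,1],
  ],
)

```text
clock: 24.6
position: [553.6, -126.5, 208.3]
eef_rot: [[0.998, 0.063, -0.002], [0.063, -0.998, 0.001], [-0.002, -0.001, -1.0]]
contact_force: [0.3, 0.4, 0.1]
opening: 87.3
```

```bash
python3 -c "
from h import *
to(500.4,-369.1,100)"
```

```text
t 24.6 pos [ 553.58 -126.47  208.29] yaw 3.62 F [0.31 0.36 0.14] op 87.3
units tool xyz total [-2.73  9.55  4.33] per row/10 [-0.27  0.96  0.43]
```

>>> step_arm(
  steps=[
    [-0.3,0.95,0,0,1],
    [-0.3,0.95,0,0,1],
    [-0.3,0.95,0,0,1],
    [-0.3,0.95,0,0,1],
    [-0.3,0.95,0,0,1],
    [-0.3,0.95,0.5,0,1],
    [-0.3,0.95,0.8,0,1],
    [-0.3,0.95,0.8,0,1],
    [-0.3,0.95,0.8,0,1],
    [0,0.5,0.6,0,1],
  ],
)

```text
clock: 25.6
position: [498.8, -356.5, 119.6]
eef_rot: [[0.998, 0.06, -0.003], [0.06, -0.998, 0.002], [-0.002, -0.002, -1.0]]
contact_force: [0.3, -0.1, -0.2]
opening: 87.1
```

```bash
python3 -c "
from h import *
to(500.4,-369.1,19)
b=snap('side','9');crop('',b,300,230,500,430,3,'pics/c13.png')"
```

```text
t 25.6 pos [ 498.78 -356.54  119.64] yaw 3.46 F [ 0.27 -0.13 -0.19] op 87.1
units tool xyz total [0.04 0.51 4.02] per row/10 [0.   0.05 0.4 ]
```

View pics/c13.png

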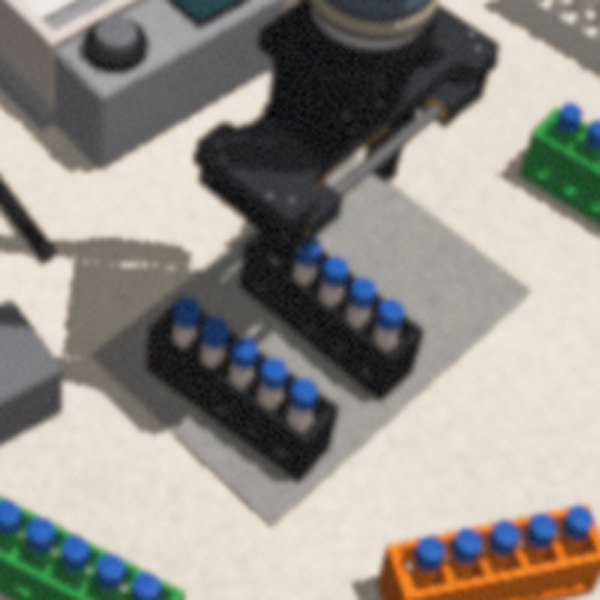

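>>> step_arm(
  steps=[
    [0,0,0,0,1],
    [0,0,0,0,1],
    [0,0,0.3,0,1],
    [0,0,0.4,0,1],
    [0,0,0.3,0,1],
    [0,0,0,0,1],
    [0,0,0,0,1],
    [0,0,0,0,1],
    [0,0,0,0,1],
    [0,0,0,0,1],
  ],
)

```text
clock: 26.65
position: [501.2, -355.1, 97.1]
eef_rot: [[0.998, 0.06, 0.0], [0.06, -0.998, -0.0], [0.0, 0.0, -1.0]]
contact_force: [-0.7, -0.4, -0.2]
opening: 86.9
```

```bash
python3 -c "
from h import *
to(500.4,-369.1,18)
b=snap('top','10');crop('',b,350,160,550,310,4,'pics/c14.png')"
```

```text
t 26.65 pos [ 501.18 -355.07   97.09] yaw 3.44 F [-0.69 -0.38 -0.2 ] op 86.9
units tool xyz total [-0.07  0.56  3.16] per row/10 [-0.01  0.06  0.32]
```

View pics/c14.png

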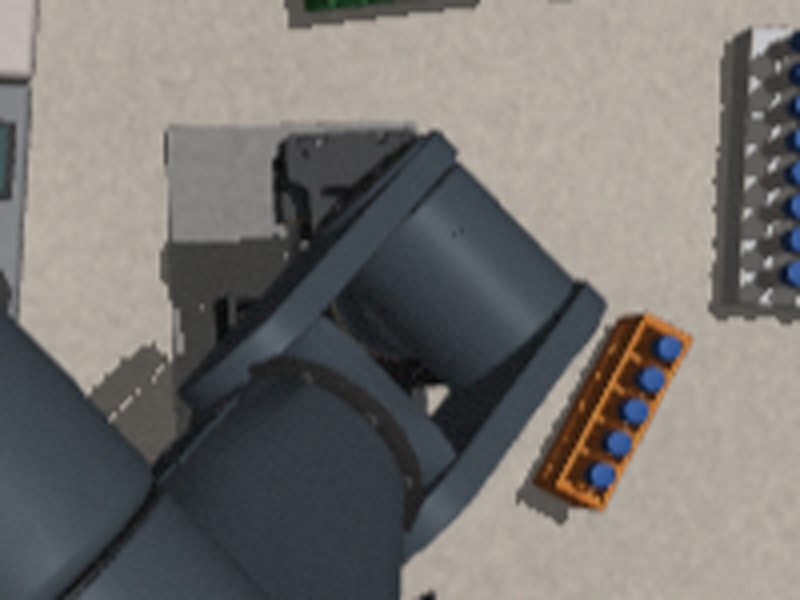

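>>> step_arm(
  steps=[
    [-0.06,0.56,0,0,1],
    [0,0,0.4,0,1],
    [0,0,0.6,0,1],
    [0,0,0.6,0,1],
    [0,0,0.6,0,1],
    [0,0,0.5,0,1],
    [0,0,0.3,0,1],
    [0,0,0.2,0,1],
    [0,0,0,0,1],
    [0,0,0,0,1],
  ],
)

```text
clock: 27.7
position: [500.7, -369.2, 17.1]
eef_rot: [[0.998, 0.06, 0.001], [0.06, -0.998, -0.001], [0.001, 0.001, -1.0]]
contact_force: [-0.0, -0.0, 0.1]
opening: 87.2
```

>>> step_arm(
  steps=[
    [0,0,0,0,0.7],
    [0,0,0,0,0.55],
    [0,0,0,0,0.45],
    [0,0,0,0,0.35],
    [0,0,0,0,0.2],
    [0,0,0,0,0.1],
    [0,0,0,0,0.1],
    [0,0,0,0,0.1],
    [0,0,0,0,0.1],
    [0,0,0,0,0.1],
  ],
)

```text
clock: 28.7
position: [500.4, -368.9, 16.8]
eef_rot: [[0.998, 0.06, 0.0], [0.06, -0.998, 0.0], [0.0, -0.0, -1.0]]
contact_force: [-0.7, 0.1, -0.3]
opening: 33.5
```

```bash
python3 -c "
from h import *
st()"
```

```text
t 28.7 pos [ 500.42 -368.93   16.76] yaw 3.44 F [-0.66  0.12 -0.31] op 33.5
```

>>> step_arm(
  steps=[
    [0,0,-0.3,0,0.1],
    [0,0,-0.6,0,0.1],
    [0,0,-0.8,0,0.1],
    [0,0,-0.8,0,0.1],
    [0,0,-0.8,0,0.1],
    [0,0,-0.8,0,0.1],
    [0,0,-0.6,0,0.1],
    [0,0,-0.3,0,0.1],
    [0,0,0,0,0.1],
    [0,0,0,-0.1,0.1],
  ],
)

```text
clock: 29.7
position: [500.1, -368.6, 141.8]
eef_rot: [[0.994, 0.113, -0.0], [0.113, -0.994, 0.0], [-0.0, -0.0, -1.0]]
contact_force: [0.1, 0.5, -2.8]
opening: 33.7
```

>>> step_arm(
  steps=[
    [0,0,0,-0.27,0.1],
    [0,0,0,-0.27,0.1],
    [0,0,0,-0.27,0.1],
    [0,0,0,-0.27,0.1],
    [0,0,0,-0.27,0.1],
    [0,0,0,-0.27,0.1],
    [0,0,0,-0.27,0.1],
    [0,0,0,-0.27,0.1],
    [0,0,0,-0.27,0.1],
    [0,0,0,-0.27,0.1],
  ],
)

```text
clock: 30.7
position: [499.7, -368.2, 140.6]
eef_rot: [[0.039, 0.999, -0.002], [0.999, -0.039, 0.002], [0.002, -0.002, -1.0]]
contact_force: [-0.1, -0.4, -2.4]
opening: 33.7
```

```bash
python3 -c "
from h import *
to(573.5,56.5,140,20)"
```

```text
t 30.7 pos [ 499.73 -368.24  140.65] yaw 87.78 F [-0.14 -0.39 -2.39] op 33.7
units tool xyz total [17.09  2.29  0.05] per row/20 [0.85 0.11 0.  ]
```

>>> step_arm(
  steps=[
    [0.4,0.11,0,0,0.1],
    [0.8,0.11,0,0,0.1],
    [0.9,0.11,0,0,0.1],
    [0.9,0.11,0,0,0.1],
    [0.9,0.11,0,0,0.1],
    [0.9,0.11,0,0,0.1],
    [0.9,0.11,0,0,0.1],
    [0.9,0.11,0,0,0.1],
    [0.9,0.11,0,0,0.1],
    [0.9,0.11,0,0,0.1],
  ],
)

```text
clock: 31.7
position: [536.6, -157.3, 141.6]
eef_rot: [[0.046, 0.999, -0.001], [0.999, -0.046, 0.001], [0.001, -0.001, -1.0]]
contact_force: [-0.1, 0.1, -1.8]
opening: 33.8
```

>>> step_arm(
  steps=[
    [0.9,0.11,0,0,0.1],
    [0.9,0.11,0,0,0.1],
    [0.9,0.11,0,0,0.1],
    [0.9,0.11,0,0,0.1],
    [0.9,0.11,0,0,0.1],
    [0.9,0.11,0,0,0.1],
    [0.9,0.11,0,0,0.1],
    [0.9,0.11,0,0,0.1],
    [0.6,0.11,0,0,0.1],
    [0.3,0.11,0,0,0.1],
  ],
)

```text
clock: 32.7
position: [572.9, 43.1, 141.6]
eef_rot: [[0.044, 0.999, -0.001], [0.999, -0.044, 0.0], [0.0, -0.001, -1.0]]
contact_force: [-0.1, 0.5, -2.5]
opening: 33.9
```

>>> step_arm(
  steps=[
    [0,0,0,0,0.1],
    [0,0,0,0,0.1],
    [0,0,0,0,0.1],
    [0,0,0.6,0,0.1],
    [0,0,0,0,0.1],
    [0,0,0,0,0.1],
    [0,0,0,0,0.1],
    [0,0,0,0,0.1],
    [0,0,0,0,0.1],
    [0,0,0,0,0.1],
  ],
)

```text
clock: 33.7
position: [573.9, 40.7, 127.1]
eef_rot: [[0.045, 0.999, 0.001], [0.999, -0.045, -0.0], [-0.0, 0.001, -1.0]]
contact_force: [-0.7, 0.8, -1.8]
opening: 33.9
```

```bash
python3 -c "
from h import *
to(573.5,56.5,44,20)
b=snap('side','11');crop('',b,225,70,425,270,3,'pics/c15.png')"
```

```text
t 33.7 pos [573.89  40.7  127.1 ] yaw 87.44 F [-0.72  0.77 -1.82] op 33.9
units tool xyz total [ 0.63 -0.05  3.32] per row/20 [ 0.03 -0.    0.17]
```

View pics/c15.png

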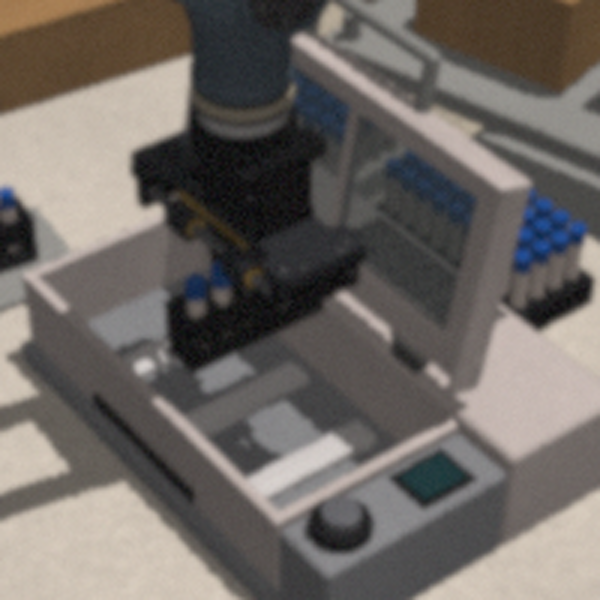

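```bash
python3 -c "
from h import *
im=cv2.imread('pics/top7.png')[:,:,::-1]
crop('',im,215,175,275,245,10,'pics/c16.png')"
```

```text
(no output)
```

View pics/c16.png

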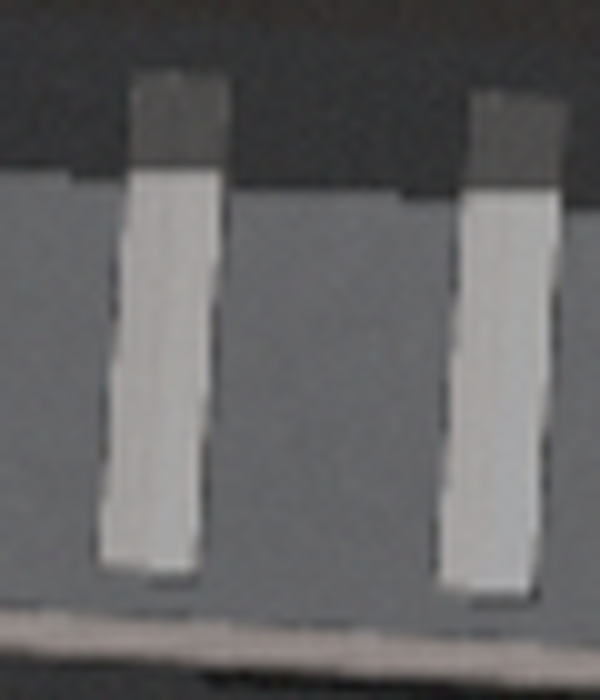

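```bash
python3 -c "
from h import *
f=lambda u,v:((u+.5)/10-.5+215,(v+.5)/10-.5+175)
for c in [[(100,567),(196,572),(232,78),(132,70)],[(440,587),(533,592),(570,97),(471,90)]]:
    q=np.array([pl('top',*f(*p),28)[:2] for p in c]); print(q,q.mean(0)); d=(q[2]+q[3]-q[0]-q[1])/2; print(np.degrees(np.arctan2(d[1],d[0])),np.linalg.norm(d))
"
```

```text
[[515.02 159.76]
 [514.01 134.8 ]
 [643.02 128.12]
 [644.86 154.27]] [579.23 144.24]
-2.692896412097572 129.56801772239385
[[510.84  71.42]
 [509.82  47.29]
 [638.94  39.9 ]
 [640.51  65.73]] [575.03  56.08]
-2.892503689094906 129.56015276194597
```

>>> step_arm(
  steps=[
    [0.3,0,0,0.007,0.1],
    [0.31,0,0.2,0,0.1],
    [0,0,0.5,0,0.1],
    [0,0,0.6,0,0.1],
    [0,0,0.6,0,0.1],
    [0,0,0.6,0,0.1],
    [0,0,0.5,0,0.1],
    [0,0,0.26,0,0.1],
    [0,0,0,0,0.1],
    [0,0,0,0,0.1],
  ],
)

```text
clock: 34.75
position: [574.7, 55.9, 45.3]
eef_rot: [[0.048, 0.999, 0.0], [0.999, -0.048, -0.0], [-0.0, 0.0, -1.0]]
contact_force: [0.4, -0.1, -2.2]
opening: 33.6
```

```bash
python3 -c "
from h import *
to(574.5,55.9,42,1)
b=snap('side','12');crop('',b,225,70,425,270,3,'pics/c17.png')"
```

```text
t 34.75 pos [574.71  55.93  45.34] yaw 87.24 F [ 0.35 -0.07 -2.24] op 33.6
units tool xyz total [-0.   -0.01  0.13] per row/1 [-0.   -0.01  0.13]
```

View pics/c17.png

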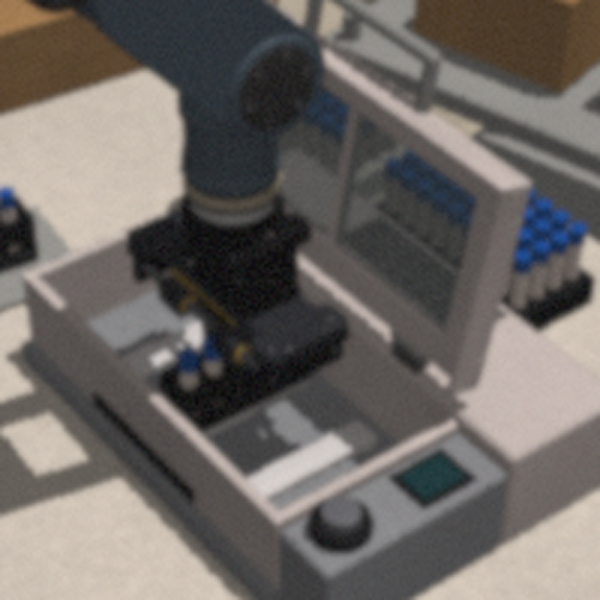

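Carrier is over lane 2. I'll lower the last 3 mm, release and rise.

>>> step_arm(
  steps=[
    [0,0,0.06,0,0.1],
    [0,0,0.06,0,0.1],
    [0,0,0.02,0,0.1],
    [0,0,0,0,0.1],
    [0,0,0,0,0.1],
    [0,0,0,0,0.45],
    [0,0,0,0,0.6],
    [0,0,0,0,0.8],
    [0,0,0,0,1],
    [0,0,0,0,1],
  ],
)

```text
clock: 35.8
position: [574.6, 55.9, 41.9]
eef_rot: [[0.048, 0.999, 0.0], [0.999, -0.048, -0.0], [-0.0, 0.0, -1.0]]
contact_force: [-0.9, -0.5, -0.8]
opening: 63.3
```

>>> step_arm(
  steps=[
    [0,0,0,0,1],
    [0,0,0,0,1],
    [0,0,-0.5,0,1],
    [0,0,-1,0,1],
    [0,0,-1,0,1],
    [0,0,-1,0,1],
    [0,0,-1,0,1],
    [0,0,-1,0,1],
    [0,0,-1,0,1],
    [0,0,-0.5,0,1],
  ],
)

```text
clock: 36.8
position: [575.5, 55.9, 220.0]
eef_rot: [[0.048, 0.999, 0.005], [0.999, -0.048, -0.0], [-0.0, 0.005, -1.0]]
contact_force: [0.6, -0.0, 0.6]
opening: 86.8
```

>>> step_arm(
  steps=[
    [-0.5,-0.3,0,0,1],
    [-0.9,-0.3,0,0,1],
    [-0.9,-0.3,0,0,1],
    [-0.9,-0.3,0,0,1],
    [-0.9,-0.3,0,0,1],
    [-0.9,-0.3,0,0,1],
    [-0.9,-0.3,0,0,1],
    [-0.9,-0.3,0,0,1],
    [-0.9,-0.3,0,0,1],
    [-0.9,-0.3,0,0,1],
  ],
)

```text
clock: 37.8
position: [486.8, -156.0, 215.3]
eef_rot: [[0.049, 0.999, -0.003], [0.999, -0.049, 0.002], [0.001, -0.003, -1.0]]
contact_force: [1.1, -0.2, 0.3]
opening: 86.9
```

>>> step_arm(
  steps=[
    [-0.9,-0.3,0,0,1],
    [-0.9,-0.3,0,0,1],
    [-0.9,-0.3,0,0,1],
    [-0.9,-0.3,0,0,1],
    [-0.9,-0.3,0,0,1],
    [-0.9,-0.3,0,0,1],
    [-0.9,-0.3,0,0,1],
    [-0.9,-0.3,0,0,1],
    [-0.9,-0.2,0,0,1],
    [-0.5,-0.1,0,0,1],
  ],
)

```text
clock: 38.8
position: [409.4, -367.8, 215.4]
eef_rot: [[0.05, 0.999, -0.002], [0.999, -0.05, 0.002], [0.002, -0.002, -1.0]]
contact_force: [-0.2, 0.5, 0.3]
opening: 87.2
```

>>> step_arm(
  steps=[
    [0,0,0,0.261,1],
    [0,0,0,0.261,1],
    [0,0,0,0.261,1],
    [0,0,0,0.261,1],
    [0,0,0,0.261,1],
    [0,0,0,0.261,1],
    [0,0,0,0.261,1],
    [0,0,0,0.261,1],
    [0,0,0,0.261,1],
    [0,0,0,0.261,1],
  ],
)

```text
clock: 39.8
position: [410.4, -365.7, 215.8]
eef_rot: [[0.989, 0.15, -0.002], [0.15, -0.989, 0.002], [-0.001, -0.002, -1.0]]
contact_force: [0.2, 0.2, 0.3]
opening: 86.8
```

```bash
python3 -c "
from h import *
to(413,-375.4,100,1)
b=snap('side','13');a=snap('top','13')
crop('',a,175,115,375,265,4,'pics/c18.png')
crop('',b,225,70,425,270,3,'pics/c19.png')"
```

```text
t 39.8 pos [ 410.42 -365.71  215.78] yaw 8.62 F [0.22 0.17 0.28] op 86.8
units tool xyz total [0.05 0.41 4.63] per row/1 [0.05 0.41 4.63]
```

View pics/c18.png

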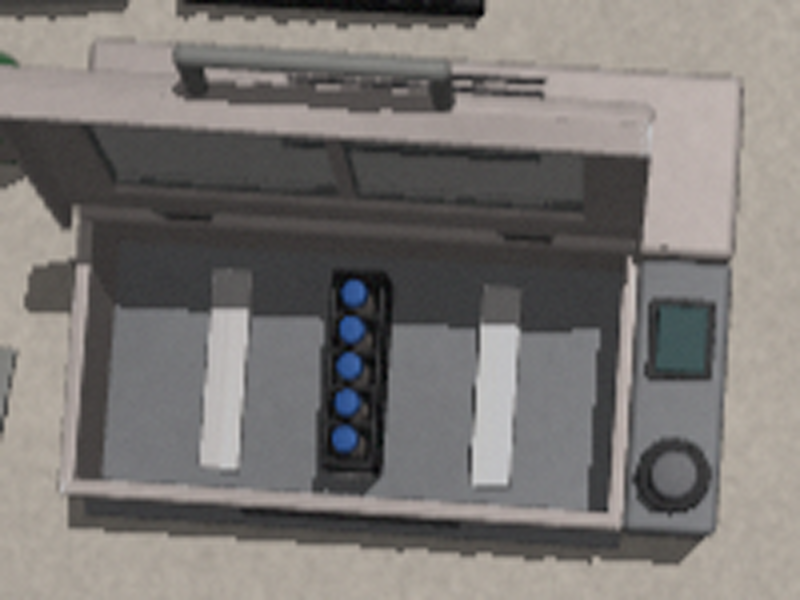

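View pics/side13.png

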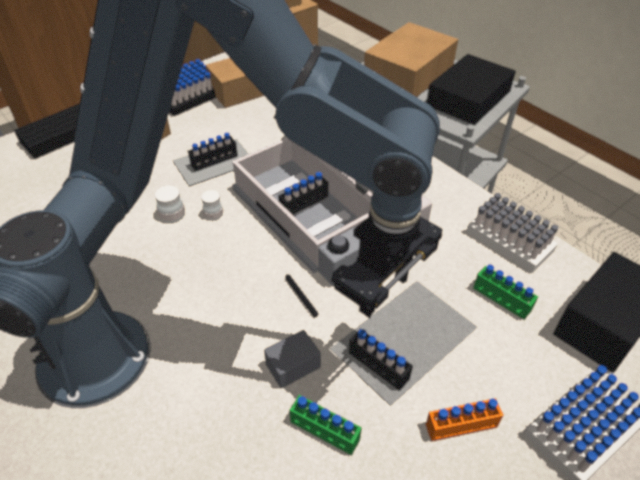

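```bash
cat >> h.py <<'E'
def caps(im,n,x0,y0,x1,y1,z,cmin=6):
    hsv=cv2.cvtColor(im[y0:y1,x0:x1],cv2.COLOR_RGB2HSV); m=cv2.inRange(hsv,(105,110,60),(125,255,255))
    k,l,S,c=cv2.connectedComponentsWithStats(m,connectivity=4); P=np.array([pl(n,*(c[i]+[x0,y0]),z)[:2] for i in range(1,k) if S[i,4]>cmin])
    P=P[np.argsort(P[:,0])]; d=P[-1]-P[0]; print(len(P),"mean",P.mean(0),"yaw",np.degrees(np.arctan2(d[1],d[0])).round(2),"len",np.linalg.norm(d).round(1)); return P
E
python3 -c "
from h import *
im=cv2.imread('pics/top13.png')[:,:,::-1]
caps(im,'top',250,180,275,235,100)
f=lambda u,v:((u+.5)/4-.5+175,(v+.5)/4-.5+115)
for c in [[(199,467),(238,470),(252,270),(213,266)],[(472,486),(510,487),(521,290),(484,285)]]:
    q=np.array([pl('top',*f(*p),28)[:2] for p in c]); print(q.mean(0))
im=cv2.imread('pics/top0.png')[:,:,::-1]
print(caps(im,'top',400,225,465,250,75)); print(caps(im,'top',400,260,465,290,75))"

```

```text
5 mean [573.57  55.14] yaw -2.65 len 89.7
[579.33 144.37]
[569.02 -32.07]
5 mean [ 500.55 -368.75] yaw -86.23 len 90.8
[[ 497.72 -323.48]
 [ 499.15 -346.11]
 [ 500.56 -368.57]
 [ 501.63 -391.51]
 [ 503.69 -414.1 ]]
5 mean [ 413.18 -375.18] yaw -80.86 len 89.7
[[ 406.01 -330.76]
 [ 409.9  -352.99]
 [ 413.15 -375.21]
 [ 416.58 -397.61]
 [ 420.27 -419.34]]
```

>>> step_arm(
  steps=[
    [0.06,0.4,0,-0.012,1],
    [0,0,0.8,0,1],
    [0,0,0.9,0,1],
    [0,0,0.9,0,1],
    [0,0,0.9,0,1],
    [0,0,0.5,0,1],
    [0,0,0,0,1],
    [0,0,0,0,1],
    [0,0,0,0,1],
    [0,0,0,0,1],
  ],
)

```text
clock: 40.9
position: [414.9, -377.0, 117.9]
eef_rot: [[0.987, 0.162, 0.001], [0.162, -0.987, -0.002], [0.001, 0.002, -1.0]]
contact_force: [0.2, 0.8, 0.0]
opening: 86.9
```

```bash
python3 -c "
from h import *
to(413.2,-375.2,16.8,1)"
```

```text
t 40.9 pos [ 414.92 -377.    117.94] yaw 9.32 F [0.16 0.83 0.02] op 86.9
units tool xyz total [-0.06 -0.09  4.05] per row/1 [-0.06 -0.09  4.05]
```

>>> step_arm(
  steps=[
    [-0.06,-0.08,0.4,0,1],
    [0,0,0.6,0,1],
    [0,0,0.6,0,1],
    [0,0,0.6,0,1],
    [0,0,0.6,0,1],
    [0,0,0.6,0,1],
    [0,0,0.4,0,1],
    [0,0,0.25,0,1],
    [0,0,0,0,1],
    [0,0,0,0,1],
  ],
)

```text
clock: 41.9
position: [412.7, -374.8, 15.8]
eef_rot: [[0.987, 0.162, 0.0], [0.162, -0.987, -0.0], [0.0, 0.0, -1.0]]
contact_force: [-0.4, -0.2, -0.2]
opening: 86.9
```

>>> step_arm(
  steps=[
    [0,0,0,0,0.7],
    [0,0,0,0,0.55],
    [0,0,0,0,0.45],
    [0,0,0,0,0.35],
    [0,0,0,0,0.2],
    [0,0,0,0,0.1],
    [0,0,0,0,0.1],
    [0,0,0,0,0.1],
    [0,0,0,0,0.1],
    [0,0,0,0,0.1],
  ],
)

```text
clock: 42.9
position: [412.7, -374.6, 15.6]
eef_rot: [[0.987, 0.162, 0.0], [0.162, -0.987, -0.0], [0.0, 0.0, -1.0]]
contact_force: [1.2, 1.2, 0.1]
opening: 33.6
```

```bash
python3 -c "
from h import *
to(413.2,-375.2,16.8,1)"
```

```text
t 42.9 pos [ 412.7  -374.62   15.57] yaw 9.3 F [1.2  1.19 0.12] op 33.6
units tool xyz total [ 0.02  0.03 -0.05] per row/1 [ 0.02  0.03 -0.05]
```

>>> step_arm(
  steps=[
    [0,0,-0.3,0,0.1],
    [0,0,-0.6,0,0.1],
    [0,0,-0.8,0,0.1],
    [0,0,-0.8,0,0.1],
    [0,0,-0.8,0,0.1],
    [0,0,-0.8,0,0.1],
    [0,0,-0.6,0,0.1],
    [0,0,-0.3,0,0.1],
    [0,0,0,0,0.1],
    [0,0,0,-0.1,0.1],
  ],
)

```text
clock: 43.9
position: [412.1, -374.0, 140.1]
eef_rot: [[0.977, 0.214, -0.001], [0.214, -0.977, 0.001], [-0.001, -0.001, -1.0]]
contact_force: [-0.8, 0.4, -3.9]
opening: 33.5
```

>>> step_arm(
  steps=[
    [0,0,0,-0.25,0.1],
    [0,0,0,-0.25,0.1],
    [0,0,0,-0.25,0.1],
    [0,0,0,-0.25,0.1],
    [0,0,0,-0.25,0.1],
    [0,0,0,-0.25,0.1],
    [0,0,0,-0.25,0.1],
    [0,0,0,-0.25,0.1],
    [0,0,0,-0.25,0.1],
    [0,0,0,-0.25,0.1],
  ],
)

```text
clock: 44.9
position: [411.9, -373.7, 139.2]
eef_rot: [[0.042, 0.999, -0.002], [0.999, -0.042, 0.002], [0.002, -0.002, -1.0]]
contact_force: [-0.8, 0.1, -3.7]
opening: 33.4
```

```bash
python3 -c "
from h import *
to(570.3,-32,140,20)"
```

```text
t 44.9 pos [ 411.88 -373.75  139.19] yaw 87.6 F [-0.76  0.14 -3.72] op 33.4
units tool xyz total [13.92  5.76 -0.01] per row/20 [ 0.7   0.29 -0.  ]
```

>>> step_arm(
  steps=[
    [0.4,0.2,0,0,0.1],
    [0.8,0.33,0,0,0.1],
    [0.8,0.33,0,0,0.1],
    [0.8,0.33,0,0,0.1],
    [0.8,0.33,0,0,0.1],
    [0.8,0.33,0,0,0.1],
    [0.8,0.33,0,0,0.1],
    [0.8,0.33,0,0,0.1],
    [0.8,0.33,0,0,0.1],
    [0.8,0.33,0,0,0.1],
  ],
)

```text
clock: 45.9
position: [500.5, -186.5, 139.8]
eef_rot: [[0.05, 0.999, -0.002], [0.999, -0.05, 0.001], [0.001, -0.002, -1.0]]
contact_force: [0.7, -0.2, -3.1]
opening: 33.7
```

>>> step_arm(
  steps=[
    [0.8,0.33,0,0,0.1],
    [0.8,0.33,0,0,0.1],
    [0.8,0.33,0,0,0.1],
    [0.8,0.33,0,0,0.1],
    [0.8,0.33,0,0,0.1],
    [0.8,0.33,0,0,0.1],
    [0.8,0.33,0,0,0.1],
    [0.5,0.2,0,0,0.1],
    [0.2,0.1,0,0,0.1],
    [0,0,0,0,0.1],
  ],
)

```text
clock: 46.9
position: [573.2, -33.6, 140.2]
eef_rot: [[0.047, 0.999, -0.001], [0.999, -0.047, 0.0], [-0.0, -0.001, -1.0]]
contact_force: [-0.4, 0.1, -3.9]
opening: 33.7
```

>>> step_arm(
  steps=[
    [0,0,0,0,0.1],
    [0,0,0,0,0.1],
    [0,0,0.2,0,0.1],
    [0,0,0.2,0,0.1],
    [0,0,0.1,0,0.1],
    [0,0,0,0,0.1],
    [0,0,0,0,0.1],
    [0,0,0,0,0.1],
    [0,0,0,0,0.1],
    [0,0,0,0,0.1],
  ],
)

```text
clock: 47.9
position: [573.4, -34.3, 128.2]
eef_rot: [[0.047, 0.999, 0.0], [0.999, -0.047, -0.0], [-0.0, 0.0, -1.0]]
contact_force: [0.2, -0.5, -3.0]
opening: 33.6
```

```bash
python3 -c "
from h import *
to(570.3,-32,44,1)"
```

```text
t 47.9 pos [573.45 -34.29 128.22] yaw 87.3 F [ 0.24 -0.47 -2.99] op 33.6
units tool xyz total [ 0.09 -0.13  3.37] per row/1 [ 0.09 -0.13  3.37]
```

>>> step_arm(
  steps=[
    [0.09,-0.13,0,0,0.1],
    [0,0,0.3,0,0.1],
    [0,0,0.5,0,0.1],
    [0,0,0.6,0,0.1],
    [0,0,0.6,0,0.1],
    [0,0,0.6,0,0.1],
    [0,0,0.5,0,0.1],
    [0,0,0.3,0,0.1],
    [0,0,0,0,0.1],
    [0,0,0,0,0.1],
  ],
)

```text
clock: 48.9
position: [570.4, -32.0, 43.0]
eef_rot: [[0.047, 0.999, 0.0], [0.999, -0.047, -0.0], [-0.0, 0.0, -1.0]]
contact_force: [0.4, -0.7, -2.5]
opening: 33.7
```

```bash
python3 -c "
from h import *
to(570.3,-32,40.5,1)"
```

```text
t 48.9 pos [570.4  -31.98  43.01] yaw 87.29 F [ 0.4  -0.66 -2.53] op 33.7
units tool xyz total [-0.  -0.   0.1] per row/1 [-0.  -0.   0.1]
```

>>> step_arm(
  steps=[
    [0,0,0.05,0,0.1],
    [0,0,0.05,0,0.1],
    [0,0,0,0,0.1],
    [0,0,0,0,0.1],
    [0,0,0,0,0.45],
    [0,0,0,0,0.6],
    [0,0,0,0,0.8],
    [0,0,0,0,1],
    [0,0,0,0,1],
    [0,0,0,0,1],
  ],
)

```text
clock: 49.9
position: [570.3, -31.9, 40.6]
eef_rot: [[0.047, 0.999, 0.0], [0.999, -0.047, -0.0], [-0.0, 0.0, -1.0]]
contact_force: [0.1, -0.5, -0.1]
opening: 71.7
```

>>> step_arm(
  steps=[
    [0,0,0,0,1],
    [0,0,-0.5,0,1],
    [0,0,-1,0,1],
    [0,0,-1,0,1],
    [0,0,-1,0,1],
    [0,0,-1,0,1],
    [0,-0.5,-1,0,1],
    [0,-1,-1,0,1],
    [0,-1,-1,0,1],
    [0,-1,-1,0,1],
  ],
)

```text
clock: 50.9
position: [481.6, -27.6, 254.7]
eef_rot: [[0.047, 0.999, 0.001], [0.999, -0.047, -0.0], [-0.0, 0.001, -1.0]]
contact_force: [0.4, 0.0, 0.6]
opening: 86.8
```

>>> step_arm(
  steps=[
    [0,-1,-1,0.2,1],
    [0,-1,-0.5,0.26,0.6],
    [0,0,0,0.26,0.345],
    [0,0,0,0.26,0.345],
    [0,0,0,0.26,0.345],
    [0,0,0,0.26,0.345],
    [0,0,0,0.26,0.345],
    [0,0,0,0.26,0.345],
    [0,0,0,0.26,0.345],
    [0,0,0,0.26,0.345],
  ],
)

```text
clock: 51.9
position: [432.8, -22.7, 291.3]
eef_rot: [[0.982, 0.187, 0.001], [0.187, -0.982, -0.0], [0.001, 0.0, -1.0]]
contact_force: [-0.4, 0.3, 0.7]
opening: 31.3
```

```bash
python3 -c "
from h import *
st()
b=snap('side','14');a=snap('top','14')"
```

```text
t 51.9 pos [432.75 -22.69 291.34] yaw 10.77 F [-0.37  0.27  0.73] op 31.3
```

View pics/top14.png

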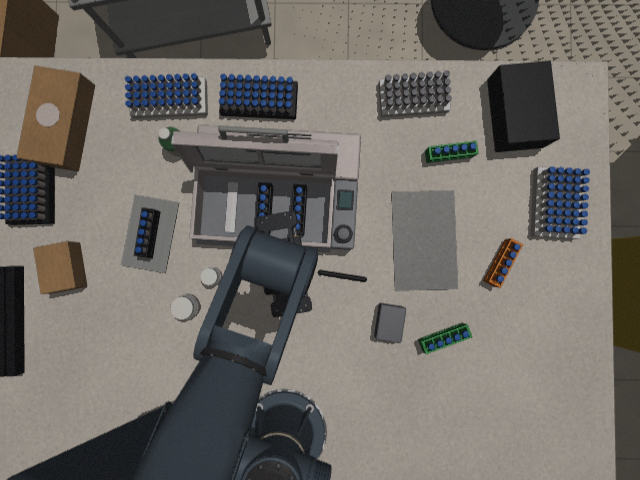

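View pics/side14.png

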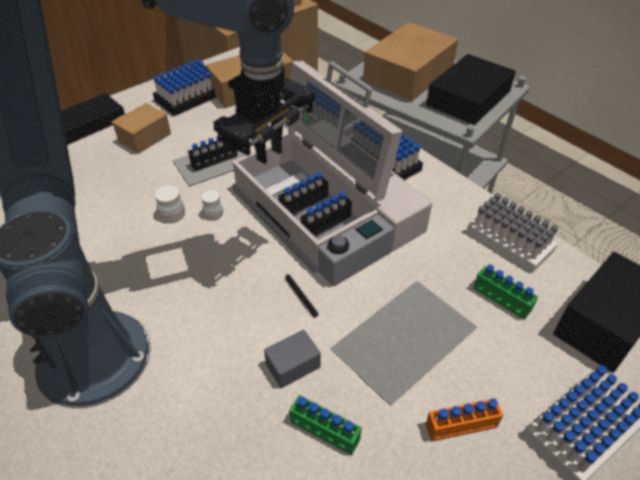

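```bash
python3 -c "
from h import *
im=cv2.imread('pics/top14.png')[:,:,::-1]
caps(im,'top',285,180,312,240,100)
caps(im,'top',135,200,160,260,78)
crop('',im,110,180,340,280,3.4,'pics/c20.png')"

```

```text
5 mean [570.14 -33.48] yaw -1.13 len 89.9
5 mean [508.94 360.01] yaw -8.02 len 89.7
```

View pics/c20.png

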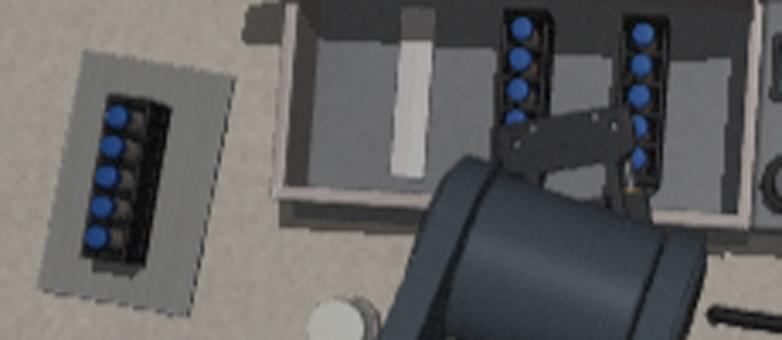

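>>> step_arm(
  steps=[
    [0,0,-0.8,0.22,0.345],
    [0,0,-0.9,0.22,0.345],
    [0,0,-0.9,0,0.345],
    [0,0,-0.8,0,0.345],
    [0,0,0,0,0.345],
    [0,-0.5,0,0,0.345],
    [0,-0.5,0,0,0.345],
    [0,-0.5,0,0,0.345],
    [0,-0.5,0,0,0.345],
    [0,0,0,0,0.345],
  ],
)

```text
clock: 53.0
position: [434.5, 29.1, 375.0]
eef_rot: [[0.999, -0.034, -0.001], [-0.034, -0.999, 0.001], [-0.001, -0.001, -1.0]]
contact_force: [0.5, 0.7, -0.3]
opening: 29.9
```

```bash
python3 -c "
from h import *
to(701.8,49.9,372,1)
b=snap('side','15');a=snap('top','15')
caps(a,'top',285,180,312,240,100);caps(a,'top',250,180,277,240,100);caps(a,'top',135,200,160,260,78)
crop('',a,110,100,370,280,3,'pics/c20.png')"

```

```text
t 53.0 pos [434.54  29.07 375.03] yaw -1.93 F [ 0.5   0.71 -0.26] op 29.9
units tool xyz total [10.66 -1.19  0.11] per row/1 [10.66 -1.19  0.11]
5 mean [569.98 -32.59] yaw -2.74 len 89.5
4 mean [579.07  55.7 ] yaw -3.82 len 93.0
5 mean [508.96 359.82] yaw -8.03 len 89.6
```

View pics/c20.png

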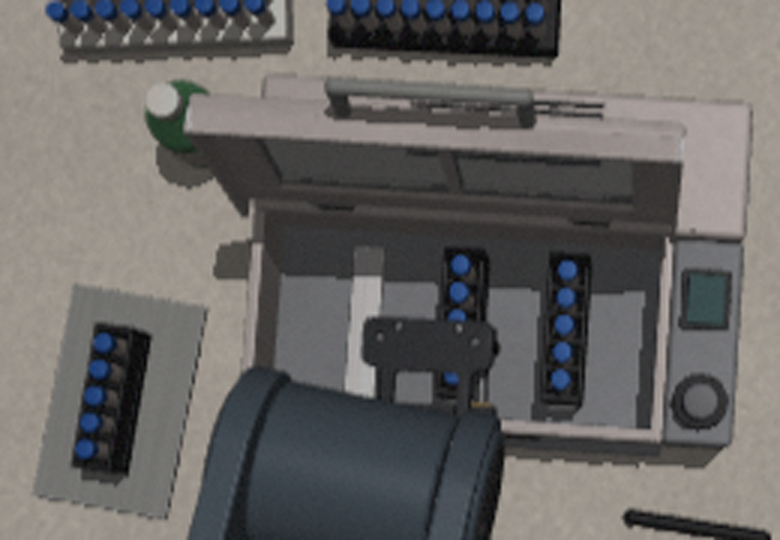

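>>> step_arm(
  steps=[
    [0.5,-0.1,0,0.025,0.345],
    [1,-0.12,0,0,0.345],
    [1,-0.12,0,0,0.345],
    [1,-0.12,0,0,0.345],
    [1,-0.12,0,0,0.345],
    [1,-0.12,0,0,0.345],
    [1,-0.12,0,0,0.345],
    [1,-0.12,0,0,0.345],
    [1,-0.12,0,0,0.345],
    [1,-0.12,0,0,0.345],
  ],
)

```text
clock: 54.1
position: [675.6, 44.5, 374.9]
eef_rot: [[0.999, -0.051, 0.0], [-0.051, -0.999, -0.0], [0.0, 0.0, -1.0]]
contact_force: [0.5, -0.2, 0.9]
opening: 29.6
```

>>> step_arm(
  steps=[
    [0.8,0,0,0,0.345],
    [0.4,0,0,0,0.345],
    [0,0,0,0,0.345],
    [0,0,0,0,0.345],
    [0,0,0,0,0.345],
    [0,0,0,0,0.345],
    [0,0,0,0,0.345],
    [0,0,0,0,0.345],
    [0,0,0,0,0.345],
    [0,0,0,0,0.345],
  ],
)

```text
clock: 55.1
position: [703.5, 43.5, 375.7]
eef_rot: [[0.999, -0.05, 0.0], [-0.05, -0.999, -0.0], [0.0, 0.0, -1.0]]
contact_force: [-1.1, 0.3, -0.3]
opening: 29.8
```

```bash
python3 -c "
from h import *
to(702,49.9,310,1)
b=snap('side','16')
crop('',b,225,0,425,150,4,'pics/c21.png')
print(pl('top',253.3,131.6,328))"

```

```text
t 55.1 pos [703.48  43.49 375.68] yaw -2.86 F [-1.09  0.29 -0.34] op 29.8
units tool xyz total [-0.07 -0.25  2.63] per row/1 [-0.07 -0.25  2.63]
[699.34  48.12 328.  ]
```

View pics/c21.png

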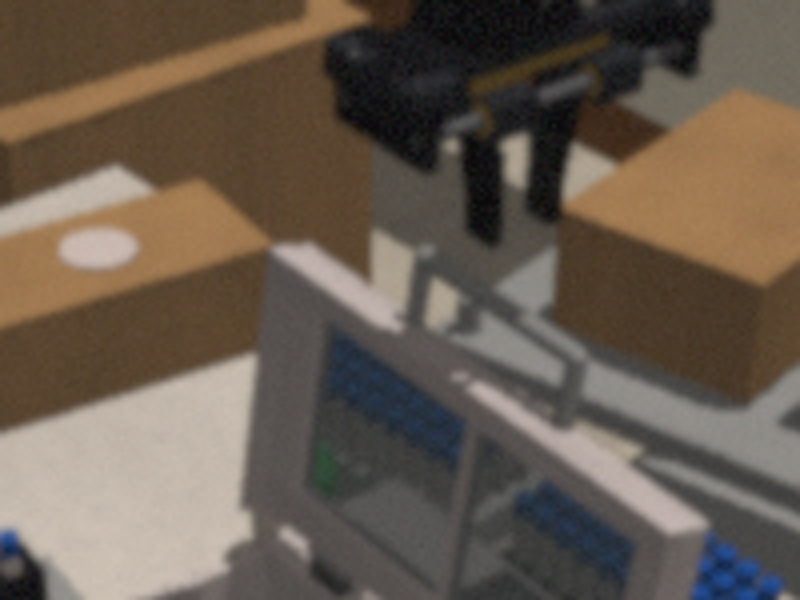

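>>> step_arm(
  steps=[
    [-0.08,-0.25,0,0,0.345],
    [0,0,0,0,0.345],
    [0,0,0.4,0,0.345],
    [0,0,0.5,0,0.345],
    [0,0,0.5,0,0.345],
    [0,0,0.5,0,0.345],
    [0,0,0.4,0,0.345],
    [0,0,0.28,0,0.345],
    [0,0,0,0,0.345],
    [0,0,0,0,0.345],
  ],
)

```text
clock: 56.15
position: [702.1, 49.8, 311.2]
eef_rot: [[0.999, -0.05, 0.0], [-0.05, -0.999, -0.0], [0.0, -0.0, -1.0]]
contact_force: [-0.3, -0.0, 0.7]
opening: 30.6
```

```bash
python3 -c "
from h import *
to(702,49.9,310,1)
b=snap('side','17')
crop('',b,225,0,425,150,4,'pics/c22.png')"

```

```text
t 56.15 pos [702.12  49.75 311.17] yaw -2.86 F [-0.31 -0.01  0.71] op 30.6
units tool xyz total [-0.01 -0.01  0.05] per row/1 [-0.01 -0.01  0.05]
```

View pics/c22.png

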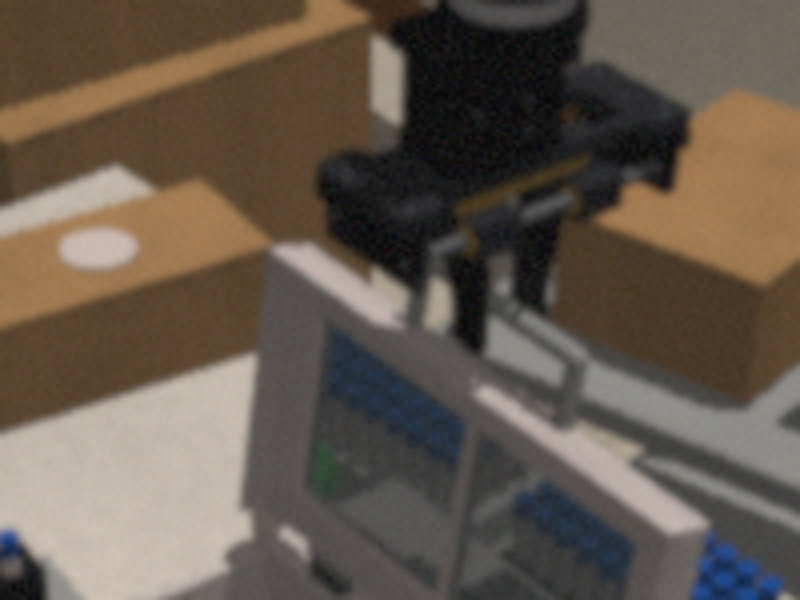

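>>> step_arm(
  steps=[
    [0,0,0,0,0.25],
    [0,0,0,0,0.2],
    [0,0,0,0,0.15],
    [0,0,0,0,0.1],
    [0,0,0,0,0.05],
    [0,0,0,0,0],
    [0,0,0,0,0],
    [0,0,0,0,0],
    [0,0,0,0,0],
    [0,0,0,0,0],
  ],
)

```text
clock: 57.2
position: [702.0, 49.8, 311.3]
eef_rot: [[0.999, -0.05, 0.0], [-0.05, -0.999, -0.0], [0.0, -0.0, -1.0]]
contact_force: [-0.0, 0.7, 2.6]
opening: 10.8
```

```bash
python3 -c "
from h import *
st()
th=np.concatenate([np.linspace(1.75,0.35,36)[:-1],np.linspace(.35,0,16)])
x=-215*np.cos(th);z=215*np.sin(th)
print(np.c_[np.diff(x),-np.diff(z)].__truediv__(25).round(2).tolist())"
```

```text
t 57.2 pos [702.    49.81 311.27] yaw -2.86 F [-0.02  0.67  2.61] op 10.8
[[-0.34, -0.05], [-0.34, -0.04], [-0.34, -0.03], [-0.34, -0.01], [-0.34, 0.0], [-0.34, 0.01], [-0.34, 0.03], [-0.34, 0.04], [-0.34, 0.06], [-0.34, 0.07], [-0.33, 0.08], [-0.33, 0.1], [-0.33, 0.11], [-0.32, 0.12], [-0.32, 0.13], [-0.31, 0.15], [-0.3, 0.16], [-0.3, 0.17], [-0.29, 0.18], [-0.28, 0.19], [-0.28, 0.21], [-0.27, 0.22], [-0.26, 0.23], [-0.25, 0.24], [-0.24, 0.25], [-0.23, 0.26], [-0.22, 0.27], [-0.21, 0.27], [-0.2, 0.28], [-0.19, 0.29], [-0.17, 0.3], [-0.16, 0.3], [-0.15, 0.31], [-0.14, 0.32], [-0.12, 0.32], [-0.07, 0.19], [-0.06, 0.19], [-0.06, 0.19], [-0.05, 0.19], [-0.05, 0.19], [-0.04, 0.2], [-0.04, 0.2], [-0.03, 0.2], [-0.03, 0.2], [-0.03, 0.2], [-0.02, 0.2], [-0.02, 0.2], [-0.01, 0.2], [-0.01, 0.2], [-0.0, 0.2]]
```

>>> step_arm(
  steps=[
    [-0.34,0,-0.05,0,0],
    [-0.34,0,-0.04,0,0],
    [-0.34,0,-0.03,0,0],
    [-0.34,0,-0.01,0,0],
    [-0.34,0,0,0,0],
    [-0.34,0,0.01,0,0],
    [-0.34,0,0.03,0,0],
    [-0.34,0,0.04,0,0],
    [-0.34,0,0.06,0,0],
    [-0.34,0,0.07,0,0],
  ],
)

```text
clock: 58.2
position: [615.8, 54.4, 308.6]
eef_rot: [[0.999, -0.05, -0.001], [-0.05, -0.999, 0.001], [-0.001, -0.001, -1.0]]
contact_force: [1.9, 2.8, -0.8]
opening: 10.8
```

>>> step_arm(
  steps=[
    [-0.33,0,0.08,0,0],
    [-0.33,0,0.1,0,0],
    [-0.33,0,0.11,0,0],
    [-0.32,0,0.12,0,0],
    [-0.32,0,0.13,0,0],
    [-0.31,0,0.15,0,0],
    [-0.3,0,0.16,0,0],
    [-0.3,0,0.17,0,0],
    [-0.29,0,0.18,0,0],
    [-0.28,0,0.19,0,0],
  ],
)

```text
clock: 59.2
position: [538.3, 58.4, 273.7]
eef_rot: [[0.999, -0.05, -0.001], [-0.05, -0.999, 0.001], [-0.001, -0.001, -1.0]]
contact_force: [1.3, 4.5, 1.4]
opening: 11.0
```

```bash
python3 -c "
from h import *
st()
b=snap('side','18')
crop('',b,150,0,450,225,2.6,'pics/c23.png')"

```

```text
t 59.2 pos [538.32  58.36 273.74] yaw -2.86 F [1.27 4.53 1.43] op 11.0
```

View pics/c23.png

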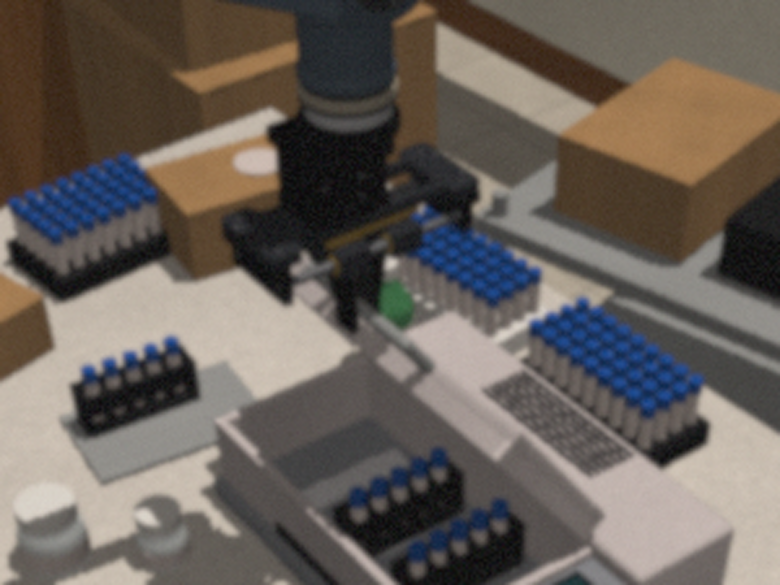

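>>> step_arm(
  steps=[
    [-0.28,0,0.21,0,0],
    [-0.27,0,0.22,0,0],
    [-0.26,0,0.23,0,0],
    [-0.25,0,0.24,0,0],
    [-0.24,0,0.25,0,0],
    [-0.23,0,0.26,0,0],
    [-0.22,0,0.27,0,0],
    [-0.21,0,0.27,0,0],
    [-0.2,0,0.28,0,0],
    [-0.19,0,0.29,0,0],
  ],
)

```text
clock: 60.25
position: [479.8, 61.2, 210.7]
eef_rot: [[0.999, -0.05, -0.001], [-0.05, -0.999, 0.001], [-0.001, -0.001, -1.0]]
contact_force: [-0.3, 6.0, -1.2]
opening: 10.9
```

>>> step_arm(
  steps=[
    [-0.17,0,0.3,0,0],
    [-0.16,0,0.3,0,0],
    [-0.15,0,0.31,0,0],
    [-0.14,0,0.32,0,0],
    [-0.12,0,0.32,0,0],
    [-0.07,0,0.19,0,0],
    [-0.06,0,0.19,0,0],
    [-0.06,0,0.19,0,0],
    [-0.05,0,0.19,0,0],
    [-0.05,0,0.19,0,0],
  ],
)

```text
clock: 61.25
position: [454.5, 62.5, 148.3]
eef_rot: [[0.999, -0.05, -0.001], [-0.05, -0.999, 0.001], [-0.001, -0.001, -1.0]]
contact_force: [1.6, 6.5, -1.9]
opening: 11.2
```

>>> step_arm(
  steps=[
    [-0.04,0,0.2,0,0],
    [-0.04,0,0.2,0,0],
    [-0.03,0,0.2,0,0],
    [-0.03,0,0.2,0,0],
    [-0.03,0,0.2,0,0],
    [-0.02,0,0.2,0,0],
    [-0.02,0,0.2,0,0],
    [-0.01,0,0.15,0,0],
    [-0.01,0,0.1,0,0],
    [0,0,0.1,0,0],
  ],
)

```text
clock: 62.25
position: [449.6, 62.7, 104.7]
eef_rot: [[0.999, -0.05, 0.001], [-0.05, -0.999, 0.0], [0.001, -0.0, -1.0]]
contact_force: [2.8, 8.3, -1.8]
opening: 11.3
```

```bash
python3 -c "
from h import *
st()
b=snap('side','19')
crop('',b,150,60,450,285,2.6,'pics/c24.png')"

```

```text
t 62.25 pos [449.57  62.72 104.73] yaw -2.86 F [ 2.78  8.27 -1.84] op 11.3
```

View pics/c24.png

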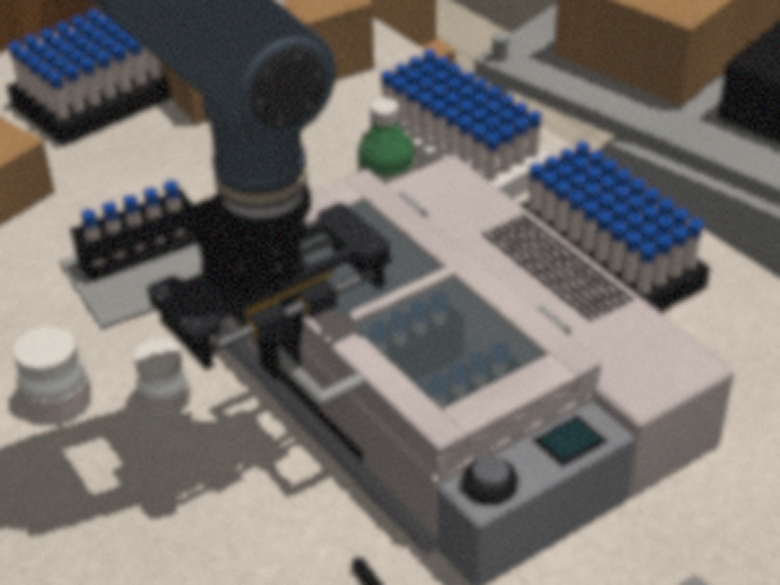

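>>> step_arm(
  steps=[
    [0,0,0.06,0,0],
    [0,0,0.06,0,0],
    [0,0,0.06,0,0],
    [0,0,0,0,0],
    [0,0,0,0,0],
    [0,0,0,0,0],
    [0,0,0,0,0],
    [0,0,0,0,0],
    [0,0,0,0,0],
    [0,0,0,0,0],
  ],
)

```text
clock: 63.3
position: [449.6, 62.7, 103.3]
eef_rot: [[0.999, -0.05, 0.002], [-0.05, -0.999, -0.0], [0.002, -0.0, -1.0]]
contact_force: [-3.5, 8.0, 26.9]
opening: 11.1
```

```bash
python3 -c "
from h import *
b=snap('side','20')
a=cv2.imread('pics/side0.png')[:,:,::-1]
crop('',np.hstack([a[170:270,300:440],b[170:270,300:440]]),0,0,280,100,2.8,'pics/c25.png')"

```

```text
(no output)
```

View pics/c25.png

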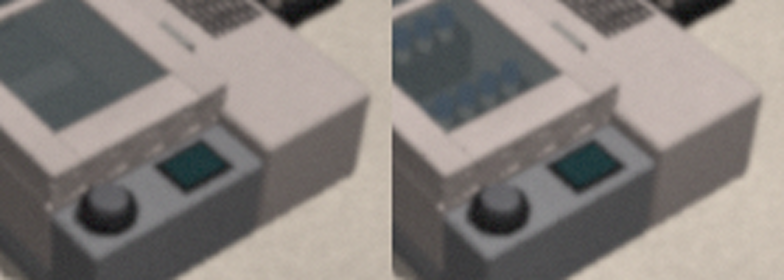

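>>> step_arm(
  steps=[
    [0,0,-0.06,0,0],
    [0,0,0,0,0],
    [0,0,0,0,0.15],
    [0,0,0,0,0.25],
    [0,0,0,0,0.345],
    [0,0,0,0,0.345],
    [0,0,0,0,0.345],
    [0,0,-0.5,0,0.345],
    [0,0,-1,0,0.345],
    [0,0,-1,0,0.345],
  ],
)

```text
clock: 64.35
position: [448.5, 62.2, 164.6]
eef_rot: [[0.999, -0.05, -0.003], [-0.05, -0.999, -0.0], [-0.003, 0.0, -1.0]]
contact_force: [0.9, 0.1, 0.3]
opening: 30.0
```

>>> step_arm(
  steps=[
    [-0.5,-0.6,-1,0,0.345],
    [-0.5,-0.9,-1,0,0],
    [0,-1,-1,0,0],
    [0,-1,-1,0,0],
    [0,-1,0,0,0],
    [0,-1,0,0,0],
    [0,-1,0,0,0],
    [0,-1,0,0,0],
    [0,0,0,0,0],
    [0,0,0,0,0],
  ],
)

```text
clock: 65.35
position: [433.1, 250.7, 264.1]
eef_rot: [[0.999, -0.048, -0.001], [-0.048, -0.999, -0.001], [-0.001, 0.001, -1.0]]
contact_force: [1.2, -0.6, 0.2]
opening: 0.2
```

```bash
python3 -c "
from h import *
st()
b=snap('side','21');t=snap('top','21')
a=cv2.imread('pics/side0.png')[:,:,::-1]
crop('',np.hstack([a[130:270,220:360],b[130:270,220:360]]),0,0,280,140,2.8,'pics/c26.png')
crop('',t,80,170,380,300,2.6,'pics/c27.png')"

```

```text
t 65.35 pos [433.07 250.69 264.08] yaw -2.77 F [ 1.21 -0.58  0.23] op 0.2
```

View pics/c26.png

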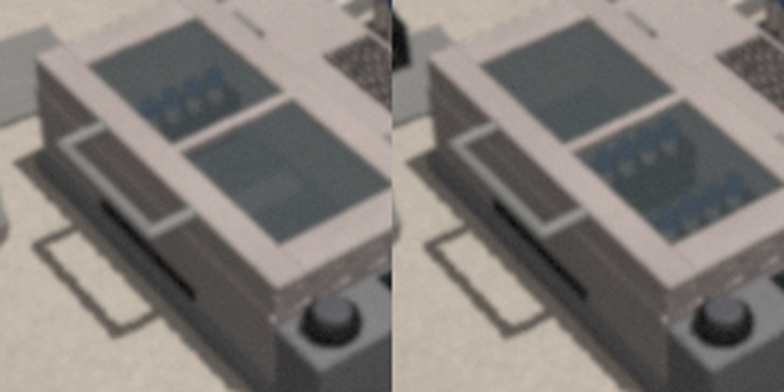

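View pics/c27.png

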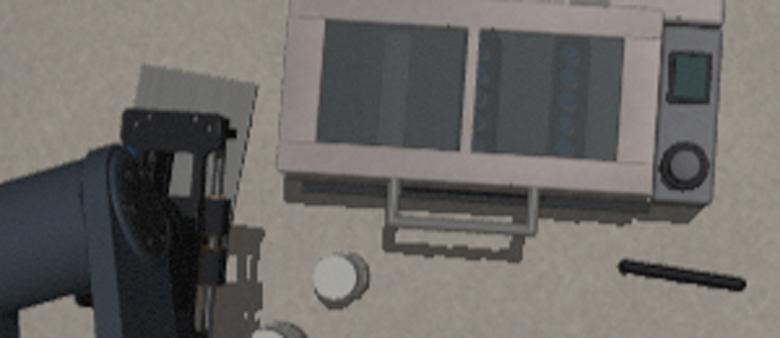

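View pics/side21.png

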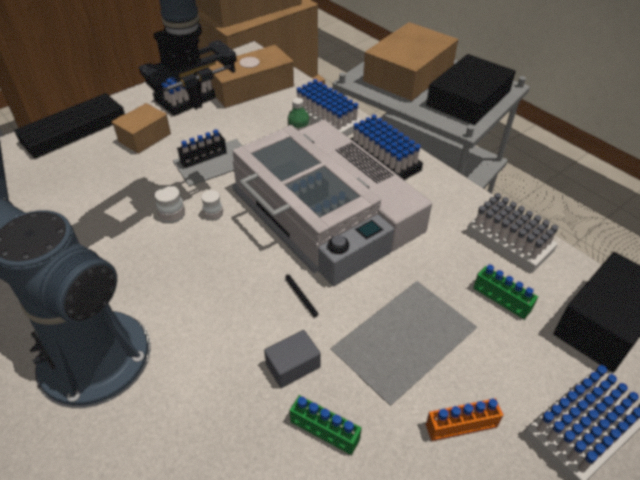

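>>> step_arm(
  steps=[
    [0,0.6,0,0,0.3],
    [0,1,0,0,0.5],
    [0,1,0,0,1],
    [0,1,0,0,1],
    [0,1,0,0,1],
    [0,1,0,0,1],
    [0,1,0,0,1],
    [0,0.4,0,0,1],
    [0,0,0,-0.25,1],
    [0,0,0,-0.25,1],
  ],
)

```text
clock: 66.45
position: [424.5, 75.0, 264.6]
eef_rot: [[0.977, 0.213, -0.0], [0.213, -0.977, 0.0], [-0.0, -0.0, -1.0]]
contact_force: [0.2, -0.2, 0.6]
opening: 72.3
```

```bash
python3 -c "
from h import *
st()
b=snap('side','22');t=snap('top','22')
print(caps(t,'top',110,190,180,280,78))
crop('',t,100,170,240,290,5,'pics/c27.png');crop('',b,140,100,280,200,5,'pics/c28.png')"

```

```text
t 66.45 pos [424.46  75.04 264.62] yaw 12.31 F [ 0.21 -0.25  0.6 ] op 72.3
5 mean [493.94 389.47] yaw -6.51 len 89.8
[[449.42 394.55]
 [471.54 392.45]
 [493.93 389.6 ]
 [516.15 386.37]
 [538.64 384.37]]
```

View pics/c27.png

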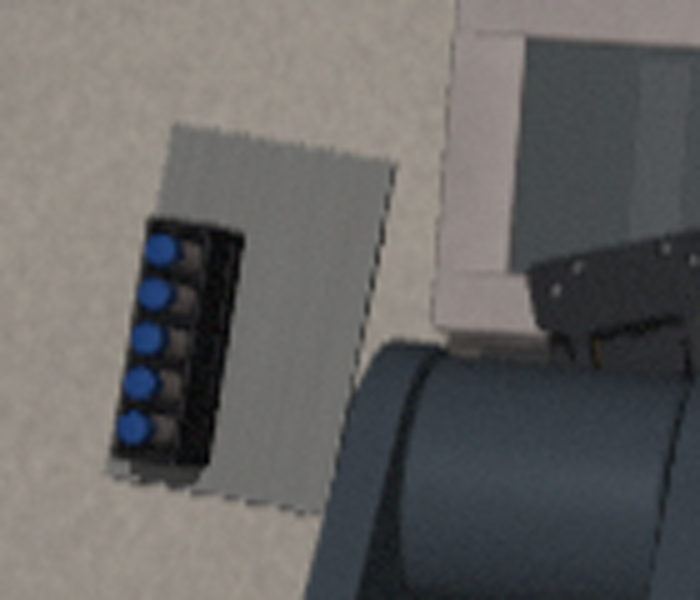

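View pics/c28.png

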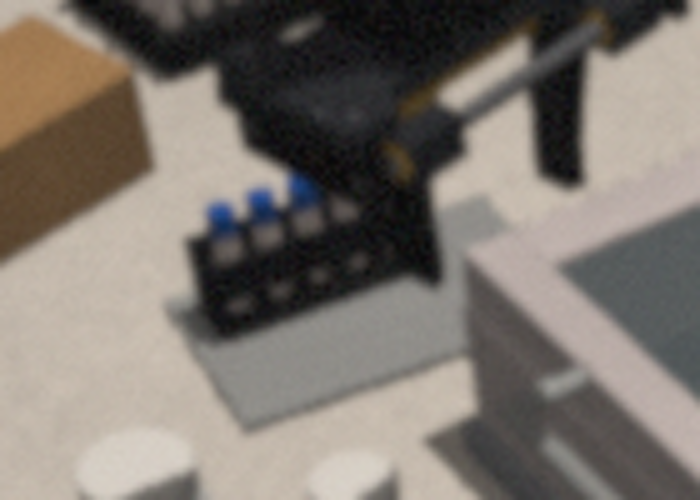

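>>> step_arm(
  steps=[
    [0,0,0,-0.263,1],
    [0,0,0,-0.263,1],
    [0,0,0,-0.263,1],
    [0,0,0,-0.263,1],
    [0,0,0,-0.263,1],
    [0,0,0,-0.263,1],
    [0,0,0,-0.263,1],
    [0,0,0,-0.263,1],
    [0,0,0,-0.263,1],
    [0,0,0,0,1],
  ],
)

```text
clock: 67.55
position: [424.7, 76.1, 264.5]
eef_rot: [[0.122, 0.993, -0.0], [0.993, -0.122, 0.0], [0.0, -0.0, -1.0]]
contact_force: [1.0, 0.5, 0.5]
opening: 87.1
```

```bash
python3 -c "
from h import *
to(494,389.5,120,10)"
```

```text
t 67.55 pos [424.66  76.07 264.55] yaw 82.99 F [0.95 0.48 0.52] op 87.1
units tool xyz total [12.78  1.22  5.78] per row/10 [1.28 0.12 0.58]
```

>>> step_arm(
  steps=[
    [0.5,0.1,0,0,1],
    [1,0.12,0,0,1],
    [1,0.12,0,0,1],
    [1,0.12,0,0,1],
    [1,0.12,0,0,1],
    [1,0.12,0,0,1],
    [1,0.12,0,0,1],
    [1,0.12,0,0,1],
    [1,0.12,0,0,1],
    [1,0.12,0,0,1],
  ],
)

```text
clock: 68.55
position: [482.3, 310.5, 264.4]
eef_rot: [[0.123, 0.992, -0.0], [0.992, -0.123, 0.0], [0.0, -0.0, -1.0]]
contact_force: [-0.1, -0.2, 0.5]
opening: 87.2
```

>>> step_arm(
  steps=[
    [1,0.04,0,0,1],
    [1,0,0,0,1],
    [0.8,0,0,0,1],
    [0.48,0,0,0,1],
    [0,0,1,0,1],
    [0,0,1,0,1],
    [0,0,1,0,1],
    [0,0,1,0,1],
    [0,0,0,0,1],
    [0,0,0,0,1],
  ],
)

```text
clock: 69.55
position: [493.1, 389.8, 164.5]
eef_rot: [[0.12, 0.993, -0.001], [0.993, -0.12, -0.0], [-0.001, -0.001, -1.0]]
contact_force: [-0.2, 0.7, 0.3]
opening: 87.0
```

```bash
python3 -c "
from h import *
to(494,389.5,20,10)"
```

```text
t 69.55 pos [493.13 389.85 164.49] yaw 83.09 F [-0.15  0.73  0.33] op 87.0
units tool xyz total [-0.01  0.04  5.78] per row/10 [-0.    0.    0.58]
```

>>> step_arm(
  steps=[
    [0,0,0.6,0,1],
    [0,0,0.8,0,1],
    [0,0,0.8,0,1],
    [0,0,0.8,0,1],
    [0,0,0.8,0,1],
    [0,0,0.8,0,1],
    [0,0,0.7,0,1],
    [0,0,0.4,0,1],
    [0,0,0.08,0,1],
    [0,0,0,0,1],
  ],
)

```text
clock: 70.55
position: [494.0, 390.2, 20.9]
eef_rot: [[0.12, 0.993, 0.001], [0.993, -0.12, 0.001], [0.001, 0.001, -1.0]]
contact_force: [0.2, -0.0, 1.0]
opening: 86.7
```

>>> step_arm(
  steps=[
    [0,0,0,0,0.7],
    [0,0,0,0,0.55],
    [0,0,0,0,0.45],
    [0,0,0,0,0.35],
    [0,0,0,0,0.2],
    [0,0,0,0,0.1],
    [0,0,0,0,0.1],
    [0,0,0,0,0.1],
    [0,0,-0.2,0,0.1],
    [0,0,-0.4,0,0.1],
  ],
)

```text
clock: 71.55
position: [492.1, 389.1, 34.3]
eef_rot: [[0.119, 0.993, -0.003], [0.993, -0.119, -0.002], [-0.002, -0.003, -1.0]]
contact_force: [-0.7, 0.1, -2.7]
opening: 33.6
```

```bash
python3 -c "
from h import *
to(508.5,361.5,35,10)"
```

```text
t 71.55 pos [492.13 389.08  34.29] yaw 83.15 F [-0.71  0.12 -2.66] op 33.6
units tool xyz total [-1.02  0.78 -0.03] per row/10 [-0.1   0.08 -0.  ]
```

>>> step_arm(
  steps=[
    [-0.3,0.2,0,0.04,0.1],
    [-0.4,0.3,0,0,0.1],
    [-0.32,0.26,0,0,0.1],
    [0,0,0,0,0.1],
    [0,0,0.2,0,0.1],
    [0,0,0.2,0,0.1],
    [0,0,0.12,0,0.1],
    [0,0,0,0,0.1],
    [0,0,0.04,0,0.1],
    [0,0,0.03,0,0.1],
  ],
)

```text
clock: 72.55
position: [508.6, 362.2, 20.3]
eef_rot: [[0.14, 0.99, 0.0], [0.99, -0.14, 0.0], [0.0, 0.0, -1.0]]
contact_force: [0.5, -0.3, -2.3]
opening: 33.9
```

>>> step_arm(
  steps=[
    [0,0,0,0,0.1],
    [0,0,0,0,0.1],
    [0,0,0,0,0.45],
    [0,0,0,0,0.6],
    [0,0,0,0,0.8],
    [0,0,0,0,1],
    [0,0,0,0,1],
    [0,0,0,0,1],
    [0,0,0,0,1],
    [0,0,0,0,1],
  ],
)

```text
clock: 73.55
position: [508.7, 361.9, 20.3]
eef_rot: [[0.14, 0.99, 0.0], [0.99, -0.14, -0.0], [-0.0, 0.0, -1.0]]
contact_force: [-0.0, 0.2, 1.0]
opening: 84.1
```

>>> step_arm(
  steps=[
    [0,0,-0.5,0,1],
    [0,0,-1,0,1],
    [0,0,-1,0,1],
    [0,0,-1,0,1],
    [0,0,-1,0,1],
    [0,0,-1,0,1],
    [0,0,-1,0,0.5],
    [0,0,-1,0,0],
    [0,0,-0.5,0,0],
    [-0.5,0,0,0,0],
  ],
)

```text
clock: 74.55
position: [508.2, 350.8, 223.0]
eef_rot: [[0.138, 0.99, 0.006], [0.99, -0.138, 0.003], [0.004, 0.005, -1.0]]
contact_force: [0.0, -0.8, 0.4]
opening: 63.0
```

```bash
python3 -c "
from h import *
t=cv2.imread('pics/top0.png')
crop('',t[:,:,::-1],330,215,360,250,12,'pics/c29.png')
to(509.5,-145,220)"
```

```text
t 74.55 pos [508.23 350.79 222.96] yaw 82.04 F [ 0.   -0.82  0.36] op 63.0
units tool xyz total [-19.63   2.8    0.06] per row/10 [-1.96  0.28  0.01]
```

View pics/c29.png

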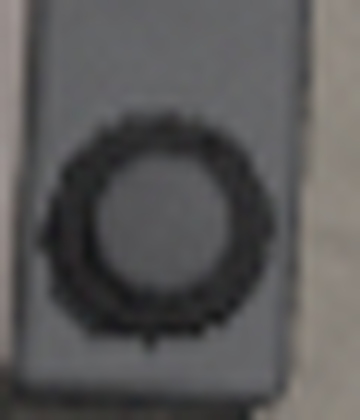

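>>> step_arm(
  steps=[
    [-1,0.14,0,0,0],
    [-1,0.14,0,0,0],
    [-1,0.14,0,0,0],
    [-1,0.14,0,0,0],
    [-1,0.14,0,0,0],
    [-1,0.14,0,0,0],
    [-1,0.14,0,0,0],
    [-1,0.14,0,0,0],
    [-1,0.14,0,0,0],
    [-1,0.14,0,0,0],
  ],
)

```text
clock: 75.55
position: [504.7, 95.4, 218.9]
eef_rot: [[0.14, 0.99, -0.004], [0.99, -0.14, -0.0], [-0.001, -0.004, -1.0]]
contact_force: [0.3, 0.3, -0.3]
opening: 0.2
```

>>> step_arm(
  steps=[
    [-1,0.14,0,0,0],
    [-1,0.14,0,0,0],
    [-1,0.14,0,0,0],
    [-1,0.14,0,0,0],
    [-1,0.14,0,0,0],
    [-1,0.14,0,0,0],
    [-1,0.14,0,0,0],
    [-1,0.14,0,0,0],
    [-0.8,0.14,0,0,0],
    [-0.4,0.14,0,0,0],
  ],
)

```text
clock: 76.55
position: [507.4, -137.1, 219.0]
eef_rot: [[0.142, 0.99, -0.003], [0.99, -0.142, 0.001], [0.0, -0.003, -1.0]]
contact_force: [-0.0, -0.4, 0.4]
opening: 0.4
```

>>> step_arm(
  steps=[
    [0,0,0.6,0,0],
    [0,0,1,0,0],
    [0,0,0.8,0,0],
    [0,0,0.6,0,0],
    [0,0,0,0,0],
    [0,0,0,0,0],
    [0,0,0,0,0],
    [0,0,0,0,0],
    [0,0,0,0,0],
    [0,0,0,0,0],
  ],
)

```text
clock: 77.55
position: [509.2, -135.6, 145.8]
eef_rot: [[0.14, 0.99, 0.001], [0.99, -0.14, -0.0], [-0.0, 0.001, -1.0]]
contact_force: [0.7, -0.0, 0.2]
opening: 0.0
```

```bash
python3 -c "
from h import *
to(509,-145,108)
print(pl('top',343.1,233,103))
b=snap('side','23');t=snap('top','23')
print(caps(t,'top',110,190,180,280,78)); print(proj('side',[509,-145,103]))
crop('',b,300,160,440,280,5,'pics/c30.png');crop('',t,100,170,240,290,5,'pics/c31.png')"
```

```text
t 77.55 pos [ 509.25 -135.62  145.83] yaw 81.95 F [ 0.74 -0.03  0.16] op 0.0
units tool xyz total [-0.37  0.04  1.51] per row/10 [-0.04  0.    0.15]
[ 509.25 -144.54  103.  ]
5 mean [509.54 360.8 ] yaw -7.78 len 90.0
[[464.96 366.57]
 [487.33 364.18]
 [509.49 360.75]
 [531.84 358.11]
 [554.09 354.39]]
[338.04 240.5 ]
```

View pics/c30.png

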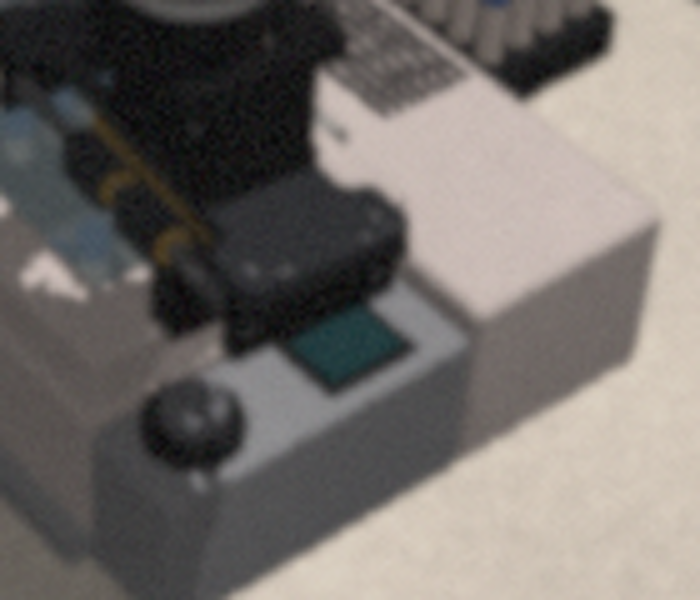

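View pics/c31.png

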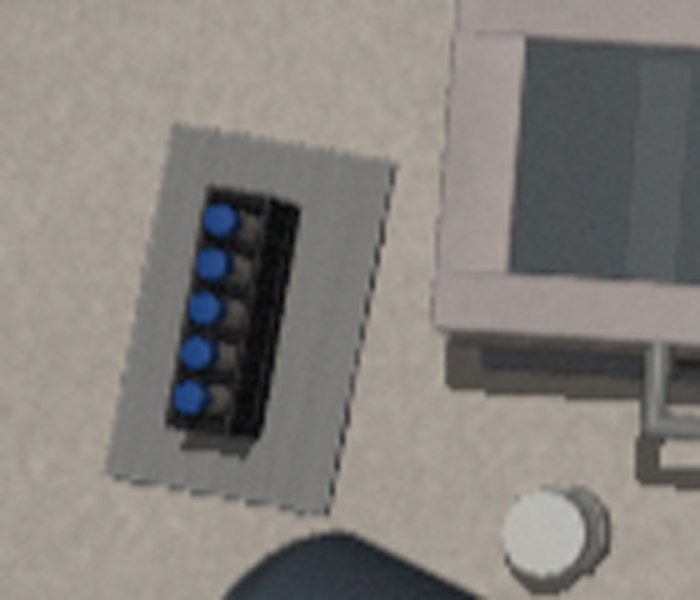

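>>> step_arm(
  steps=[
    [-0.37,0.03,0,0,0],
    [0,0,0,0,0],
    [0,0,0.5,0,0],
    [0,0,0.5,0,0],
    [0,0,0.4,0,0],
    [0,0,0.15,0,0],
    [0,0,0,0,0],
    [0,0,0,0,0],
    [0,0,0,0,0],
    [0,0,0,0,0],
  ],
)

```text
clock: 78.65
position: [508.6, -144.8, 106.9]
eef_rot: [[0.14, 0.99, 0.001], [0.99, -0.14, -0.0], [-0.0, 0.001, -1.0]]
contact_force: [-1.6, -0.0, 1.6]
opening: 0.5
```

>>> step_arm(
  steps=[
    [0,0,0.06,0,0],
    [0,0,0.06,0,0],
    [0,0,0.06,0,0],
    [0,0,0.06,0,0],
    [0,0,0.04,0,0],
    [0,0,0,0,0],
    [0,0,0,0,0],
    [0,0,0,0,0],
    [0,0,0,0,0],
    [0,0,0,0,0],
  ],
)

```text
clock: 79.65
position: [508.8, -144.9, 101.2]
eef_rot: [[0.14, 0.99, 0.001], [0.99, -0.14, -0.001], [-0.0, 0.001, -1.0]]
contact_force: [-3.5, 1.3, 15.8]
opening: 0.5
```

>>> step_arm(
  steps=[
    [0,0,0.04,0,0],
    [0,0,0.04,0,0],
    [0,0,0,0,0],
    [0,0,0,0,0],
    [0,0,0,0,0],
    [0,0,0,0,0],
    [0,0,0,0,0],
    [0,0,0,0,0],
    [0,0,0,0,0],
    [0,0,0,0,0],
  ],
)

```text
clock: 80.65
position: [508.8, -144.9, 101.0]
eef_rot: [[0.14, 0.99, 0.002], [0.99, -0.14, -0.001], [-0.001, 0.002, -1.0]]
contact_force: [-5.3, 3.0, 28.1]
opening: 0.6
```

>>> step_arm(
  steps=[
    [0,0,-0.2,0,0],
    [0,0,-0.4,0,0],
    [0,0,-0.8,0,0],
    [0,0,-1,0,0],
    [0,-0.5,-1,0,0],
    [0,-0.8,-1,0,0],
    [-0.5,-0.8,-0.5,0,0],
    [-0.8,-0.8,0,0,0],
    [-0.8,0,0,0,0],
    [-0.6,0,0,0,0],
  ],
)

```text
clock: 81.65
position: [427.0, -202.7, 220.3]
eef_rot: [[0.141, 0.99, 0.001], [0.99, -0.141, -0.001], [-0.001, 0.001, -1.0]]
contact_force: [0.1, -0.4, -0.2]
opening: 0.6
```

>>> step_arm(
  steps=[
    [-0.6,0,0,0,0],
    [-0.4,0,0,0,0],
    [0,0,0,0,0],
    [0,0,0,0,0],
    [0,0,0,0,0],
    [0,0,0,0,0],
    [0,0,0,0,0],
    [0,0,0,0,0],
    [0,0,0,0,0],
    [0,0,0,0,0],
  ],
)

```text
clock: 82.65
position: [423.8, -226.2, 220.1]
eef_rot: [[0.14, 0.99, 0.0], [0.99, -0.14, -0.0], [-0.0, 0.0, -1.0]]
contact_force: [0.2, -0.3, 0.0]
opening: 0.4
```

```bash
python3 -c "
from h import *
st()
b=snap('side','24');t=snap('top','24')
caps(t,'top',110,190,180,280,78)"
```

```text
t 82.65 pos [ 423.76 -226.2   220.1 ] yaw 81.96 F [ 0.21 -0.27  0.  ] op 0.4
5 mean [509.48 361.03] yaw -8.26 len 90.1
```

View pics/side24.png

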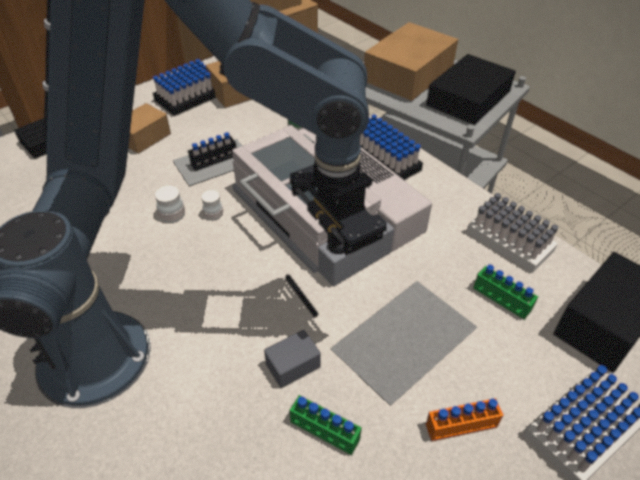

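View pics/top24.png

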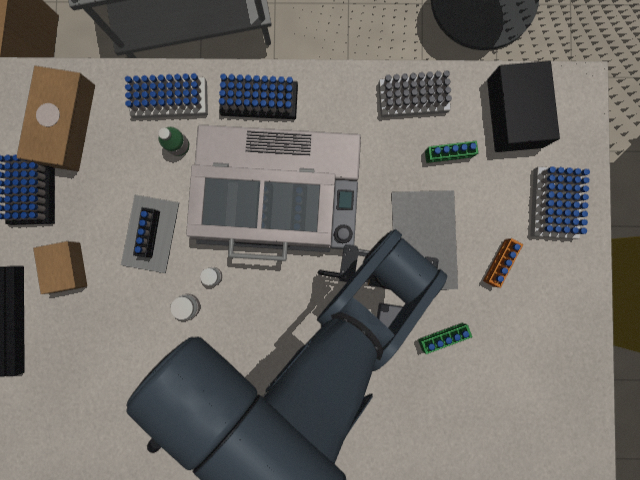

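```bash
python3 -c "
from h import *
a=cv2.imread('pics/top0.png',0);b=cv2.imread('pics/top24.png',0)
for n,(x0,y0,x1,y1) in dict(handle=(220,235,295,268),housing=(195,120,360,165),frontcover=(185,225,300,250)).items():
    print(n,cv2.phaseCorrelate(a[y0:y1,x0:x1].astype(float),b[y0:y1,x0:x1].astype(float)))
finish_job()"
```

```text
handle ((0.506338434926441, -0.033374106046252905), 0.9985031487462828)
housing ((-0.014923096019629156, 0.48833309553589643), 0.9786697316175724)
frontcover ((0.03231065129397592, 0.5243490038824916), 0.9667908068181433)
the job is handed in; nothing more can be done
```

The job is done and handed in at about 83 s of the 210 s.

- **Cover:** I lifted it by the handle to its stop, about 1.75 rad. Later I lowered it in the grip all the way down until it met a firm stop at 27 N. In the pictures the cover edges and handle match the starting view.
- **Finished carrier:** I moved it from the left lane to the steel plate. It was knocked about 30 mm aside while I was lowering the cover, still on the plate. After the cover was shut I picked it up and set it back in the middle. The last picture has it at about (509, 361), turned -8°, with its whole foot on the plate.
- **Waiting carriers:** Only two were there, and they now stand on the middle and right lanes. Before I shut the cover, the cap measurements put them within about 1 mm of the lane centres and within about 0.2° of square.
- **Start button:** I pressed it after the cover was shut. It went down about 6 mm and then stopped, with the force rising from 16 to 28 N over 0.2 mm.

The left lane is empty, and the green and orange look-alikes and the other bystanders were not touched.

Two of my readings did not fully agree:
- **Cover image shift:** My last comparison against the starting view gave about half a pixel of shift for the cover. The fixed housing gave a similar shift, so I took it as noise in the measurement.
- **Handle grip:** The tool ended about 4 mm higher on the handle than when I first gripped it. I put this down to the bar sliding in the pads, since the cover was against its stop.

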